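# Load the leaning display rack

### The job

Get the dark wooden display rack ready: take the framed picture and the white plaque from their two small stands and stand each on its bottom edge in the rack, the plaque in the narrow slot and the frame in the wide one. Each should be centred side to side, pushed right down to the floor of its slot, and let go; leave the other things on the table where they are.

Things in the scene. Friction and masses are not known exactly. Their poses are not given: they have to be found in the camera images.
- frame_mid (a point): Pine picture frame, a rigid slab 30 mm thick (its x), 125 wide (its y), 165 tall (its z, bottom to top edge), 0.18 to 0.35 kg. This point is its centre. All four edges are solid rails 16 mm wide. It starts leaning on its stand, top 0.58 rad from vertical towards the robot; its top 40 mm stand clear for a grasp across the 30 mm, coming in along its slope.
- frame_foot (a point): Middle of the frame's bottom edge (82.5 mm below its centre along its z); same axes as frame_mid.
- plaque_mid (a point): White ceramic plaque, a slab 12 mm thick (its x), 110 wide (its y), 125 tall (its z, bottom to top edge), 0.15 to 0.31 kg. This point is its centre. It starts leaning on its stand as the frame does (0.58 rad, top towards the robot); its top 40 mm stand clear for a grasp across the 12 mm.
- plaque_foot (a point): Middle of the plaque's bottom edge (62.5 mm below its centre along its z); same axes as plaque_mid.
- narrow_slot (a point): Nominal middle of the floor of the narrow slot, in the bar nearer the robot; axes as the rack's. 15 mm wide (the plaque has 3 mm of play), 32 mm deep along its slope, open at both ends; floor 34 mm above the table. The bar may be fixed up to 6 mm nearer or farther along the rack's x than this point says: the slot must be felt for or seen.
- wide_slot (a point): Nominal middle of the floor of the wide slot, in the farther bar, 110 mm behind the narrow one; axes as the rack's. 33 mm wide (the frame has 3 mm of play), 32 mm deep along its slope, open at both ends; floor 34 mm above the table. This bar too, on its own, may be fixed up to 6 mm nearer or farther along x.
- frame: The frame again; origin at the middle of its bottom edge.
- plaque: The plaque again; origin at the middle of its bottom edge.
- rack: Base board of the dark wooden rack, 215 (x) x 125 (y) x 14 mm, fixed; origin mid underside; x points away from the robot, y along the slots, z up. Two bars 125 mm long stand on it, each with one slot. Going up, the slots lean to the rack's -x, 0.38 rad from vertical. Each bar's flat top is square to its slot and 20 mm wide on either side of it.
- hare: Bystander: small black hare figure, 38 x 75 x 39 mm, near the front edge of the table; origin at its underside.
- tin: Bystander: round balm tin, 69 mm across, 34 mm high, near the front edge; origin at its underside.
- cat: Bystander: white cat figure with raised paw, 41 x 55 x 79 mm, at the back left; origin at its underside.
Not all that is in view belongs to the job. Of the things that look like the plaque, the larger one is meant.

How it is judged:
By the outcome, as a careful person would: the job done as asked, in the order asked, and still so for the second after the job is handed in, with the robot touching nothing.
It also fails if it takes over 72 s, if anything falls off the work surface, if the arm or the gripper's body presses on something with over 40 N, if the wrist force passes 120 N, or if a joint passes its speed limit or range.

### The arm

A 7-joint arm with a two-finger parallel gripper is mounted at the origin on a cart in front of the work surface, level with it; the furniture and walls round the work are solid. World frame = base frame: x ahead of the robot, y to its left, z up, the work surface at z = 0. Lengths are in m, angles in degrees, forces in N, time in s.
With the tool pointing down it reaches from about 0.425 to 0.825 m from the base axis. Payload 3.6 kg.
Tool frame: the origin (TCP) lies midway between the tips of the shut fingers; the grasp point (between the pads) lies 19 mm behind it; x points along the fingers, y is the direction in which the jaws open and shut, and the axes are right-handed (so a half turn about x gives the same grasp; the last joint's range is limited). The gripper opens to 85 mm and grips with 20 to 120 N. Pads are 22 mm wide; open, the fingers measure 114 mm over their backs; the gripper's body (76 mm by 85 mm) begins 54 mm behind the grasp point. The pads swing forward as they close: fully open they stand 13 mm farther back than shut.
Start: joints at [-70.732, 35.231, -0.722, 81.555, 0.464, 63.22, -2.315], TCP at [0.231, 0.608, 0.231] pointing down, gripper open.
Joint ranges: [-178.69, 178.69], [-17.37, 117.87], [-77.05, 75.6], [15.02, 138.74], [-78.02, 258.01], [0.78, 113.62], [-162.83, 162.83]. Speed limits (degrees/s): [159.86, 159.86, 180, 180, 180, 180, 180].

### API

Orientations are given as a 3x3 rotation matrix whose columns are the frame's x, y, z axes.
In Python, from station import sense, vision, robot gives the robot as it stands.
- The arm moves only by the shell command python3 -m pendant 'ROWS'. ROWS is JSON, a list of rows, each an object of numbers: "claw": the closure, from 0 (fully open) to 1 (shut); "x", "y", "z": the shift along the world's x, y, z in cm; "wx", "wy", "wz": the turn, a rotation vector about the world's x, y, z in degrees. A call has 1 to 12 rows; each row shifts and turns the pose as measured when the row begins; what a row does not reach is not made up. A row lasts 1/10 s, in which the tool goes at most 50 mm and 8.59 degrees, less where a joint would pass 70% of its speed; a pose out of reach is approached as far as the arm can. A call is refused whole if a number of a shift passes 5 or a number of a turn 8.59, either way. A call with a gripper value outside its range is refused whole. The fingers move at their own pace and stop on an object; the grip force is fixed at half the most. Time passes only in rows, so rows that do not move let the fingers close. It gives the time, the measured TCP pose, the force and the opening at its end, in the units of the state.
- sense(): the state, without advancing time (a new reading comes with each control period).
- vision.get_image(name): name is "scene" or "side" or "wrist"; returns (picture, depth): 480x640x3 uint8, red, green, blue; 480x640 float32, m along the optical axis (not along the pixel's ray), 0 where there is no reading.
- vision.camera_info(name): a dict with "K" (3x3 intrinsics, pixels), "cam_to_world" (4x4, takes a point from camera to world coordinates); the wrist camera has in their place "hand_eye" (4x4, takes a point from camera to tool coordinates, whose origin is the TCP and whose axes are the tool frame's). Camera axes: x right, y down, z forward; pixel columns grow to the right and rows downward; lengths in m; the calibration is good to about 2 mm. A picture is of the moment at which its call begins: read the wrist's pose just before it. camera_info takes no time and is no camera call.
- robot.close_job(): hands the job in, once; it reports no verdict.
The state is a dict: "clock": time; "joint_positions": joint angles; "dq": joint speeds; "joint_torque": joint torques, N m; "ee_pos": TCP position; "ee_rot": TCP orientation; "contact_force": force on the tool from outside, world axes, zero at the start; "ft_torque": the same for the moment, N m; "finger_gap": finger opening in m.
Only numpy, scipy, OpenCV 4.12 (cv2) and the standard library are available. Lean on these libraries where they do the work, as an engineer would, in place of code of your own. Each camera call takes 0.05 s, during which the arm holds its last target.

## Working session

There is one attempt and no reset: what is moved stays moved. The work goes in short steps, Python scripts to look and compute and a shell command to move; the robot and the scene stay as the last step left them, time stands still between calls to the robot, and variables do not carry over. Pictures are saved under pics/ and viewed, and the job is handed in when it is done.

```bash
ls; mkdir -p pics; python3 - <<'E'
from station import sense, vision, robot
import cv2,numpy as np
print(sense())
for n in ["scene","side","wrist"]:
    im,d=vision.get_image(n)
    np.savez(f"pics/{n}0.npz",im=im,d=d)
    cv2.imwrite(f"pics/{n}0.png",im[:,:,::-1])
    print(vision.camera_info(n))
E
```

```text
pics
{'clock': 0.0, 'joint_positions': array([-70.73032152,  35.28783309,  -0.7239743 ,  81.64168653,
         0.4614311 ,  63.21842417,  -2.31534639]), 'dq': array([ 0.02057925, -0.0410246 , -0.07031115, -0.02233409, -0.02781577,
       -0.07205864, -0.00549759]), 'joint_torque': array([-4.85043677e-05, -4.69214058e+01,  2.59195631e-01, -1.71028286e+01,
        1.00240140e-02,  9.55177151e-03,  5.36833255e-06]), 'ee_pos': array([0.23039109, 0.60698292, 0.23015201]), 'ee_rot': array([[-9.14641994e-04,  3.54862558e-01,  9.34918033e-01],
       [-2.36287904e-03,  9.34915047e-01, -3.54863736e-01],
       [-9.99996790e-01, -2.53367150e-03, -1.66152604e-05]]), 'contact_force': array([-0.06856156, -0.09717512,  0.12569234]), 'ft_torque': array([-0.03619711,  0.01461489,  0.00850005]), 'finger_gap': 0.08582651256621955}
{'K': array([[509.93976284,   0.        , 310.47321318],
       [  0.        , 509.93976284, 227.18184264],
       [  0.        ,   0.        ,   1.        ]]), 'cam_to_world': array([[ 0.56494743, -0.53016224,  0.63226767, -0.0777232 ],
       [-0.8251045 , -0.35733448,  0.
[... 385 characters left out ...]

       [-0.3363753 , -0.421337  ,  0.84221541, -0.97716138],
       [ 0.02381845, -0.89785009, -0.43965656,  0.61476406],
       [ 0.        ,  0.        ,  0.        ,  1.        ]])}
{'K': array([[346.4554672 ,   0.        , 324.138679  ],
       [  0.        , 346.4554672 , 235.20438834],
       [  0.        ,   0.        ,   1.        ]]), 'hand_eye': array([[ 3.90426260e-04, -2.77325702e-01,  9.60775886e-01,
        -1.44399407e-01],
       [ 9.99999666e-01, -5.81084440e-04, -5.74094113e-04,
        -5.43812388e-04],
       [ 7.17502971e-04,  9.60775789e-01,  2.77325383e-01,
        -7.06035370e-02],
       [ 0.00000000e+00,  0.00000000e+00,  0.00000000e+00,
         1.00000000e+00]])}
```

View pics/scene0.png

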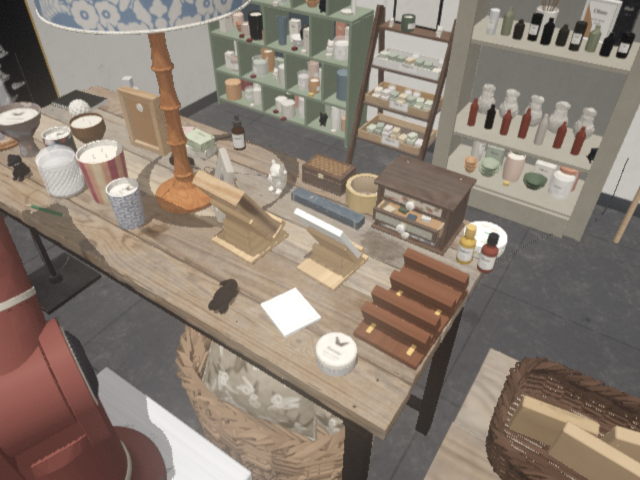

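View pics/side0.png

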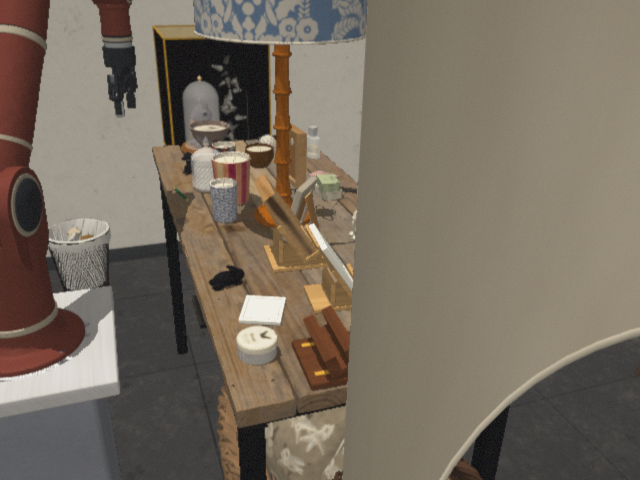

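View pics/wrist0.png

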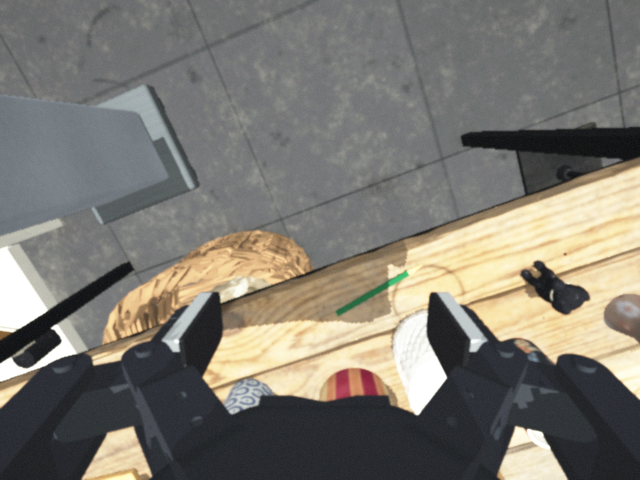

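The scene view shows the frame on its stand at about (235,210), the plaque on its stand at (330,240), and the rack at (415,305). A flat white tile lies at (290,312), the hare is at (223,295) and the tin at (336,354). In the side view a foreground object hides much of the rack.

```bash
cat > h.py <<'E'
import numpy as np,cv2
from station import sense, vision, robot
def cloud(im,d,K,T):
    v,u=np.mgrid[0:480,0:640]
    P=np.stack([(u-K[0,2])/K[0,0]*d,(v-K[1,2])/K[1,1]*d,d],-1)
    W=P@T[:3,:3].T+T[:3,3]; W[d<=0]=np.nan
    return W
def wristT(s,he):
    T=np.eye(4);T[:3,:3]=s['ee_rot'];T[:3,3]=s['ee_pos'];return T@he
def grab(n,tag):
    s=sense(); im,d=vision.get_image(n); i=vision.camera_info(n)
    T=i['cam_to_world'] if n!='wrist' else wristT(s,i['hand_eye'])
    np.savez(f"pics/{tag}.npz",im=im,d=d,K=i['K'],T=T)
    cv2.imwrite(f"pics/{tag}.png",im[:,:,::-1]); return im,d,i['K'],T
def proj(P,K,T):
    p=(np.atleast_2d(P)-T[:3,3])@T[:3,:3]; return p[:,:2]/p[:,2:]@np.diag([K[0,0],K[1,1]])+K[:2,2]
E
python3 - <<'E'
from h import *
i=vision.camera_info("scene"); z=np.load("pics/scene0.npz")
W=cloud(z['im'],z['d'],i['K'],i['cam_to_world'])
np.save("pics/W0.npy",W)
im=z['im'][150:380,170:500][:,:,::-1]
cv2.imwrite("pics/crop0.png",cv2.resize(im,None,fx=2.4,fy=2.4,interpolation=cv2.INTER_CUBIC))
# top-down height map 
Q=W.reshape(-1,3);c=z['im'].reshape(-1,3)
m=np.isfinite(Q[:,0])&(Q[:,2]>-.02)&(Q[:,2]<.5)&(Q[:,0]>.2)&(Q[:,0]<1.1)&(abs(Q[:,1])<.55)
Q=Q[m];c=c[m]
o=np.argsort(Q[:,2]);Q=Q[o];c=c[o]
img=np.zeros((600,800,3),np.uint8)
# left = +y ; up=+x ; 1px=1.4mm
u=((.55-Q[:,1])/.0014).astype(int);v=((1.05-Q[:,0])/.0014).astype(int)
ok=(v>=0)&(v<600)&(u<800)
for a,b,cc in zip(u[ok],v[ok],c[ok]): cv2.circle(img,(int(a),int(b)),1,tuple(int(t) for t in cc[::-1]),-1)
cv2.imwrite("pics/top0.png",img)
for p in [(290,312),(223,295),(336,345),(275,175),(210,195),(330,235),(440,262),(400,290),(225,165)]:
    print(p,W[p[1],p[0]].round(4))
E
```

```text
(290, 312) [ 0.4146 -0.0352  0.0076]
(223, 295) [0.3638 0.0813 0.0285]
(336, 345) [ 0.3822 -0.1554  0.0333]
(275, 175) [0.7083 0.2219 0.0515]
(210, 195) [0.4961 0.221  0.1216]
(330, 235) [ 0.5462 -0.0366  0.1025]
(440, 262) [ 0.6209 -0.2312  0.0768]
(400, 290) [ 0.5687 -0.1822  0.0185]
(225, 165) [0.5843 0.2574 0.1332]
```

View pics/crop0.png

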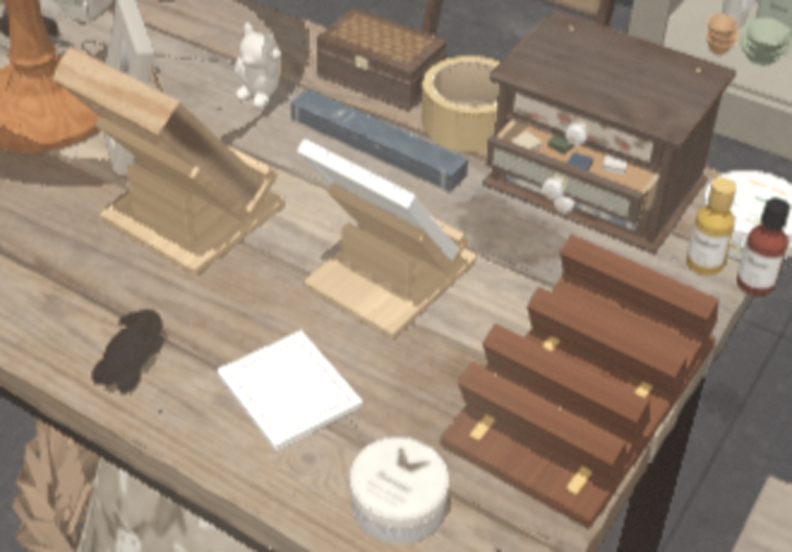

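View pics/top0.png

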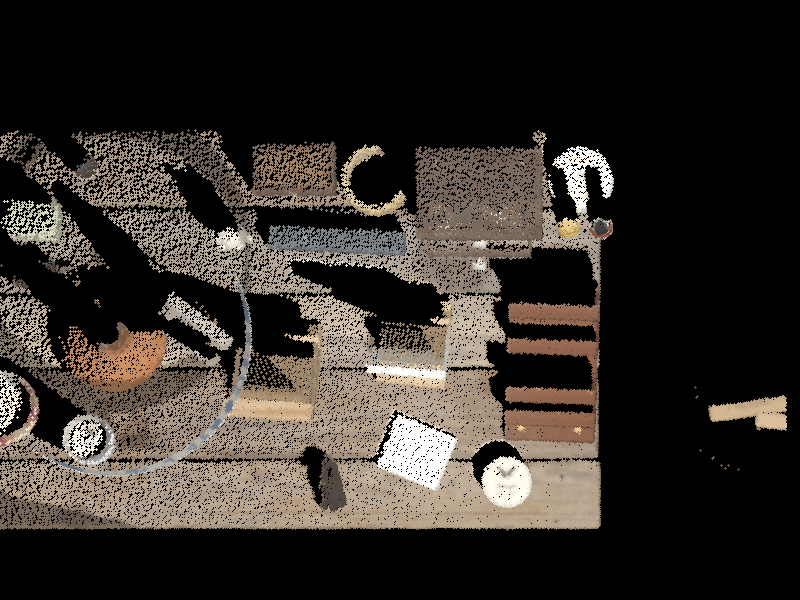

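```bash
python3 - <<'E'
from h import *
W=np.load("pics/W0.npy"); z=np.load("pics/scene0.npz");im=z['im'].astype(int)
# shade
Q=W[0:50,30:290].reshape(-1,3); 
m=(Q[:,0]<.95)&np.isfinite(Q[:,0])&(Q[:,2]>.1); Q=Q[m]
print(len(Q),Q.min(0),Q.max(0))
lo=[]
for u in range(40,245,15):
    col=W[0:50,u]; k=[r for r in range(0,50) if col[r,0]<.8 and col[r,2]>.2]
    if k: print(u,max(k),col[max(k)].round(3))
from scipy.optimize import least_squares
b=np.array([W[max(r for r in range(50) if W[r,u,0]<.8 and W[r,u,2]>.2),u] for u in range(40,243,3) if any(W[r,u,0]<.8 and W[r,u,2]>.2 for r in range(50))])
r=least_squares(lambda p:np.hypot(b[:,0]-p[0],b[:,1]-p[1])-p[2],[.56,.39,.18],loss='soft_l1',f_scale=.003);print(r.x,b[:,2].min(),b[:,2].max())
# rim side camera too
i=vision.camera_info("side"); s=np.load("pics/side0.npz"); S=cloud(s['im'],s['d'],i['K'],i['cam_to_world'])
for u in (200,240,280,320,360): print(u,[S[v,u].round(3) for v in (5,25,38)])
np.save("pics/S0.npy",S)
# other tall things in the zone
Q=W.reshape(-1,3); m=(Q[:,0]>.3)&(Q[:,0]<.95)&(Q[:,1]>.25)&(Q[:,1]<.9)&(Q[:,2]<.35)&(Q[:,2]>.03)
H={}
for q in Q[m]: 
    k=(round(q[0]/.05)*5,round(q[1]/.05)*5);H[k]=max(H.get(k,0),round(q[2],3))
print(sorted(H.items()))
E
```

```text
6548 [0.3833566  0.19776192 0.148662  ] [0.75411038 1.17066325 0.50549429]
40 18 [0.395 0.454 0.456]
55 27 [0.385 0.399 0.454]
70 30 [0.387 0.362 0.456]
85 33 [0.395 0.336 0.453]
100 34 [0.404 0.31  0.454]
115 34 [0.416 0.288 0.455]
130 34 [0.43  0.27  0.454]
145 33 [0.446 0.254 0.455]
160 49 [0.573 0.382 0.363]
175 30 [0.484 0.226 0.454]
190 27 [0.503 0.211 0.456]
205 23 [0.531 0.205 0.456]
220 19 [0.561 0.2   0.455]
235 13 [0.603 0.203 0.453]
[0.52785605 0.34125437 0.13131962] 0.35767155554760244 0.4563315809587055
200 [array([0.394, 0.351, 0.514]), array([0.393, 0.357, 0.475]), array([0.511, 1.157, 0.35 ])]
240 [array([0.455, 0.247, 0.522]), array([0.454, 0.25 , 0.485]), array([0.454, 0.251, 0.461])]
280 [array([0.526, 0.212, 0.525]), array([0.525, 0.209, 0.489]), array([0.526, 0.214, 0.464])]
320 [array([0.603, 0.2  , 0.525]), array([nan, nan, nan]), array([0.605, 0.204, 0.464])]
360 [array([0.71 , 0.254, 0.521]), array([0.715, 0.261, 0.481]), array([0.713, 0.254, 0.456])]
[((40, 40), np.float64(0.099)), ((40, 45), np.float64(0.099)), ((40, 60), np.float64(0.104)), ((40, 65), np.
[... 1262 characters left out ...]
p.float64(0.134)), ((65, 55), np.float64(0.159)), ((65, 60), np.float64(0.167)), ((65, 65), np.float64(0.168)), ((65, 70), np.float64(0.166)), ((65, 75), np.float64(0.065)), ((65, 80), np.float64(0.063)), ((65, 85), np.float64(0.063)), ((70, 45), np.float64(0.054)), ((70, 50), np.float64(0.054)), ((70, 55), np.float64(0.167)), ((70, 60), np.float64(0.167)), ((70, 65), np.float64(0.167)), ((70, 70), np.float64(0.167)), ((75, 45), np.float64(0.054)), ((75, 50), np.float64(0.056)), ((75, 55), np.float64(0.054)), ((80, 40), np.float64(0.087)), ((80, 45), np.float64(0.104)), ((80, 85), np.float64(0.106)), ((85, 40), np.float64(0.062)), ((85, 45), np.float64(0.086)), ((85, 85), np.float64(0.097))]
```

```bash
python3 - <<'E'
from h import *
W=np.load("pics/W0.npy"); im=np.load("pics/scene0.npz")['im']
n=np.zeros_like(W)
dx=np.roll(W,-2,1)-np.roll(W,2,1); dy=np.roll(W,-2,0)-np.roll(W,2,0)
n=np.cross(dy,dx); n/=np.linalg.norm(n,axis=-1,keepdims=True)
np.save("pics/n0.npy",n)
def rep(name,box):
    x0,x1,y0,y1,z0=box
    m=(W[...,0]>x0)&(W[...,0]<x1)&(W[...,1]>y0)&(W[...,1]<y1)&(W[...,2]>z0)
    top=m&(n@np.array([-.548,0,.836])>.95)
    P=W[top]; print(name,m.sum(),top.sum())
    c=np.median(P,0); print(' med',c.round(4), 'normal',np.median(n[top],0).round(3))
    # plane fit robust
    k=np.ones(len(P),bool)
    for _ in range(5):
        cc=P[k].mean(0); _,_,V=np.linalg.svd(P[k]-cc); k=abs((P-cc)@V[2])<.003
    print(' plane n',(V[2]*np.sign(V[2][2])).round(3),k.sum())
    Q=P[k]; hull=cv2.minAreaRect(((Q-cc)@V[:2].T*1000).astype(np.float32)); 
    (cx,cy),sz,a=hull; bp=cv2.boxPoints(hull)/1000@V[:2]+cc
    print(' size mm',sz); print(bp.round(4)); print(' centre',bp.mean(0).round(4))
    return top
t1=rep('frame',(.40,.62,.09,.24,.10))
t2=rep('plaque',(.45,.62,-.12,.05,.07))
o=im.copy(); o[t1]=[255,0,0]; o[t2]=[0,0,255]
cv2.imwrite("pics/seg0.png",cv2.resize(o[150:300,170:390][:,:,::-1],None,fx=3.5,fy=3.5,interpolation=cv2.INTER_NEAREST))
E
```

```text
frame 3754 407
 med [0.476  0.1719 0.1717] normal [-0.542  0.043  0.824]
 plane n [ 0.963 -0.089  0.253] 150
 size mm (76.7933349609375, 120.07139587402344)
[[0.4883 0.1105 0.104 ]
 [0.5001 0.23   0.1015]
 [0.4809 0.2334 0.1757]
 [0.4692 0.114  0.1783]]
 centre [0.4846 0.172  0.1399]
plaque 984 114
 med [ 0.5303 -0.0232  0.1376] normal [-0.545  0.047  0.816]
 plane n [ 0.925 -0.087  0.369] 112
 size mm (100.28059387207031, 57.56996536254883)
[[ 0.544  -0.0696  0.0876]
 [ 0.5229 -0.0674  0.1411]
 [ 0.5323  0.0324  0.1408]
 [ 0.5535  0.0302  0.0873]]
 centre [ 0.5382 -0.0186  0.1142]
```

View pics/seg0.png

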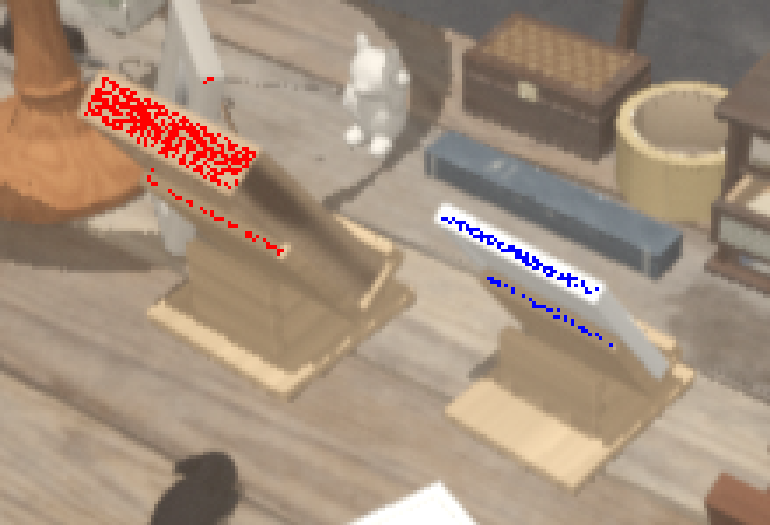

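```bash
cat >> h.py <<'E'
from scipy.optimize import least_squares
from scipy.spatial.transform import Rotation as R
def boxdist(P,h):
    q=abs(P)-h; o=np.linalg.norm(np.maximum(q,0),axis=1); return o+np.minimum(q.max(1),0)
def fitbox(P,h,p0,tiltfree=True):
    # p: x,y,z (centre), yaw, tilt(towards -x)
    def f(p):
        Rm=R.from_euler('ZY',[p[3],-p[4]]).as_matrix()
        return boxdist((P-p[:3])@Rm,h)
    r=least_squares(f,p0,loss='soft_l1',f_scale=.002,x_scale=[.01,.01,.01,.05,.05])
    return r.x,f(r.x)
E
python3 - <<'E'
from h import *
W=np.load("pics/W0.npy"); im=np.load("pics/scene0.npz")['im'].astype(int)
for name,h,c,z0,box in (('frame',np.array([.015,.0625,.0825]),None,.12,(.40,.56,.10,.245)),('plaque',np.array([.006,.055,.0625]),None,.10,(.47,.60,-.12,.05))):
    m=(W[...,0]>box[0])&(W[...,0]<box[1])&(W[...,1]>box[2])&(W[...,1]<box[3])&(W[...,2]>z0)
    P=W[m]
    top=np.array([.478,.172,.170]) if name=='frame' else np.array([.528,-.02,.14])
    p0=np.r_[top+h[2]*np.array([.548,0,-.836]),-.08,.58]
    p,d=fitbox(P,h,p0)
    k=abs(d)<.006
    for _ in range(3):
        p,d0=fitbox(P[k],h,p)
        Rm=R.from_euler('ZY',[p[3],-p[4]]).as_matrix()
        d=boxdist((P-p[:3])@Rm,h); k=abs(d)<.004
    print(name,len(P),k.sum(),p.round(4),np.rad2deg(p[3]),'rms',np.sqrt((d[k]**2).mean()))
    print(' topmid',(p[:3]+Rm[:,2]*h[2]).round(4),'foot',(p[:3]-Rm[:,2]*h[2]).round(4))
    L=(P[k]-p[:3])@Rm; print(' local range',np.percentile(L,[1,99],axis=0).round(4))
E
```

```text
frame 3063 538 [ 0.4978  0.1948  0.3853 -2.1452 -2.6953] -122.91252028164776 rms 0.002097113658452648
 topmid [0.4784 0.1649 0.3109] foot [0.5171 0.2247 0.4598]
 local range [[-0.0186 -0.061  -0.0862]
 [ 0.0038  0.0468 -0.0699]]
plaque 535 534 [ 0.5657 -0.0212  0.0883 -0.0967  0.629 ] -5.540251417731987 rms 0.0010409920401691817
 topmid [ 0.5291 -0.0176  0.1388] foot [ 0.6023 -0.0247  0.0378]
 local range [[-0.0076 -0.0562  0.0197]
 [ 0.0054  0.0519  0.0652]]
```

```bash
python3 - <<'E'
from h import *
W=np.load("pics/W0.npy")
def run(name,h,top,z0,box,tilt):
    m=(W[...,0]>box[0])&(W[...,0]<box[1])&(W[...,1]>box[2])&(W[...,1]<box[3])&(W[...,2]>z0)&(W[...,2]<.22)
    P=W[m]
    p=np.r_[np.array(top)+h[2]*np.array([.548,0,-.836]),-.09]
    k=np.ones(len(P),bool)
    def f(p,Q): 
        Rm=R.from_euler('ZY',[p[3],-p[4] if len(p)>4 else -tilt]).as_matrix(); return boxdist((Q-p[:3])@Rm,h)
    if tilt is None: p=np.r_[p,.58]
    for _ in range(4):
        p=least_squares(lambda q:f(q,P[k]),p,loss='soft_l1',f_scale=.002).x; k=abs(f(p,P))<.005
    Rm=R.from_euler('ZY',[p[3],-p[4] if len(p)>4 else -tilt]).as_matrix()
    print(name,len(P),k.sum(),p.round(4),'rms',f(p,P[k]).std().round(5),'topmid',(p[:3]+Rm[:,2]*h[2]).round(4),'foot',(p[:3]-Rm[:,2]*h[2]).round(4))
for t in (.58,None):
    run('frame',np.array([.015,.0625,.0825]),[.478,.172,.170],.12,(.40,.56,.10,.245),t)
    run('plaque',np.array([.006,.055,.0625]),[.528,-.02,.14],.10,(.47,.60,-.12,.05),t)
E
```

```text
frame 1206 1206 [ 0.5209  0.1725  0.1034 -0.0759] rms 0.00133 topmid [0.4759 0.1759 0.1724] foot [0.566  0.1691 0.0344]
plaque 535 535 [ 0.5641 -0.0211  0.0872 -0.0963] rms 0.0011 topmid [ 0.53   -0.0178  0.1395] foot [ 0.5982 -0.0243  0.0349]
frame 1206 1206 [ 0.5233  0.1724  0.1049 -0.0752  0.6265] rms 0.00129 topmid [0.4751 0.176  0.1718] foot [0.5715 0.1687 0.0381]
plaque 535 535 [ 0.5657 -0.0212  0.0883 -0.0969  0.629 ] rms 0.00105 topmid [ 0.5291 -0.0176  0.1388] foot [ 0.6023 -0.0248  0.0378]
```

```bash
python3 -m pendant '[{"x":-1.5,"y":-3.9,"wx":6.5,"wy":-2.5},{"x":-1.5,"y":-3.9,"wx":6.5,"wy":-2.5},{"x":-1.5,"y":-3.9,"wx":6.5,"wy":-2.5},{"x":-1.5,"y":-3.9,"wx":6.5,"wy":-2.5},{"x":-1,"y":-3,"wx":5,"wy":-2}]'; python3 -c "
from h import *
s=sense();print(s['joint_positions'].round(1),s['ee_rot'].round(3))"
```

```text
[-70.7  35.3  -0.7  81.6   0.5  63.2  -2.3] [[-0.001  0.355  0.935]
 [-0.002  0.935 -0.355]
 [-1.    -0.002  0.   ]]schema error: expected keys claw, x, y, z, wx, wy, wz
```

```bash
python3 -m pendant '[{"claw":0,"x":-1.5,"y":-3.9,"z":0,"wx":6.5,"wy":-2.5,"wz":0},{"claw":0,"x":-1.5,"y":-3.9,"z":0,"wx":6.5,"wy":-2.5,"wz":0},{"claw":0,"x":-1.5,"y":-3.9,"z":0,"wx":6.5,"wy":-2.5,"wz":0},{"claw":0,"x":-1.5,"y":-3.9,"z":0,"wx":6.5,"wy":-2.5,"wz":0},{"claw":0,"x":-1,"y":-3,"z":0,"wx":5,"wy":-2,"wz":0}]'; python3 -c "
from h import *
s=sense();print(s['joint_positions'].round(1),s['ee_rot'].round(3))"
```

```text
clock: 0.65
ee_pos: [0.1668, 0.4375, 0.2242]
ee_rot: [[0.19, 0.302, 0.934], [0.493, 0.794, -0.357], [-0.849, 0.528, 0.002]]
contact_force: [0.7, -0.3, -0.4]
finger_gap: 0.0856
[-81.1  10.8   9.3 136.4   8.    1.1 -11.4] [[ 0.19   0.302  0.934]
 [ 0.493  0.794 -0.357]
 [-0.849  0.528  0.002]]
```

```bash
python3 -m pendant '[{"claw":0,"x":4,"y":-1.7,"z":0.8,"wx":0,"wy":0,"wz":-8.2},{"claw":0,"x":3.8,"y":-2.2,"z":0.8,"wx":0,"wy":0,"wz":-8.2},{"claw":0,"x":3.6,"y":-2.4,"z":0.8,"wx":0,"wy":0,"wz":-8.2},{"claw":0,"x":3.4,"y":-2.7,"z":0.5,"wx":0,"wy":0,"wz":-8.2},{"claw":0,"x":3.1,"y":-3.1,"z":0.5,"wx":0,"wy":0,"wz":-8.2}]'; python3 -c "
from h import *
s=sense();print(s['joint_positions'].round(1),s['ee_rot'].round(3))"
```

```text
clock: 1.15
ee_pos: [0.3386, 0.2921, 0.2483]
ee_rot: [[0.444, 0.773, 0.454], [0.226, 0.393, -0.891], [-0.867, 0.498, -0.001]]
contact_force: [0.8, 1.0, 0.1]
finger_gap: 0.0853
[-96.9   9.6  53.  135.    9.5  10.9 -28.2] [[ 0.444  0.773  0.454]
 [ 0.226  0.393 -0.891]
 [-0.867  0.498 -0.001]]
```

```bash
python3 -c "
from h import *
grab('scene','s1')"
```

```text
(no output)
```

View pics/s1.png

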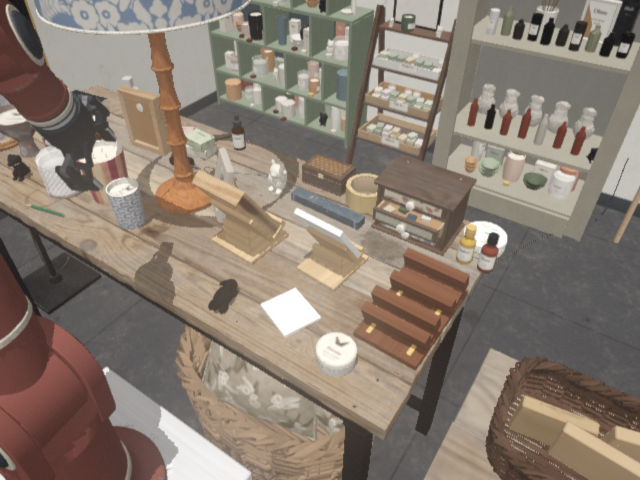

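```bash
cat >> h.py <<'E'
SG=[1,1,1,1,1,1,1]
def fk(j,p,sg,ret=False):
    # p: d1,a,b,L, e (elbow offset), w(wrist offset), off1,
    j=np.deg2rad(j)*np.array(sg); d1,a,b,L,e,w,o1=p[:7]
    T=np.eye(3);pos=np.array([0,0,d1]);pts=[pos]
    rz=lambda t:R.from_euler('z',t).as_matrix(); ry=lambda t:R.from_euler('y',t).as_matrix()
    T=T@rz(j[0]+o1)@ry(j[1])@rz(j[2]); pos=pos+T@np.array([e,0,a]);pts.append(pos)
    T=T@ry(j[3]); pos=pos+T@np.array([-e,0,0]);T=T@rz(j[4]); pos=pos+T@np.array([0,0,b]);pts.append(pos)
    T=T@ry(j[5]); pos=pos+T@np.array([w,0,0]);T=T@rz(j[6]); pos=pos+T@np.array([0,0,L]);pts.append(pos)
    return (np.array(pts),T)
E
python3 - <<'E'
from h import *
import itertools
D=[([-70.73,35.29,-.72,81.64,.46,63.22,-2.32],[.2304,.6070,.2302]),([-81.1,10.8,9.3,136.4,8.0,1.1,-11.4],[.1668,.4375,.2242]),
([-96.9,9.6,53.0,135.0,9.5,10.9,-28.2],[.3386,.2921,.2483])]
X=[np.array([[0,0,-1.]]),None]
tx=[[-.001,-.002,-1],[.19,.493,-.849],[.444,.226,-.867]]
res=[]
for s in itertools.product([1,-1],repeat=3):
    sg=[s[0],1,s[1],1,s[2],1,1]
    for o in (0,np.pi/2,np.pi,-np.pi/2,2.44):
        f=lambda p:np.concatenate([np.r_[(fk(j,p,sg)[0][-1]-np.array(q)),.3*(fk(j,p,sg)[1][:,2]-np.array(t))] for (j,q),t in zip(D,tx)])
        r=least_squares(f,[.33,.3,.3,.25,.0,0.0,o]); res.append((r.cost,sg,r.x.round(4)))
res.sort(key=lambda t:t[0])
for r in res[:4]: print(r)
E
```

```text
(np.float64(5.4426262342917386e-05), [-1, 1, -1, 1, -1, 1, 1], array([ 0.2738,  0.5294,  0.376 ,  0.3044,  0.001 , -0.0075, -0.0353]))
(np.float64(5.4426262342918084e-05), [-1, 1, -1, 1, -1, 1, 1], array([ 0.2738,  0.5294,  0.376 ,  0.3044,  0.001 , -0.0075, -0.0353]))
(np.float64(5.44262623429227e-05), [-1, 1, -1, 1, -1, 1, 1], array([ 0.2738,  0.5294,  0.376 ,  0.3044,  0.001 , -0.0075, -0.0353]))
(np.float64(0.00012816438664747624), [-1, 1, -1, 1, 1, 1, 1], array([ 0.3129,  0.4888,  0.3885,  0.3007, -0.0131, -0.0376, -0.0419]))
```

```bash
cat >> h.py <<'E'
PF=[.2738,.5294,.376,.3044,.001,-.0075,-.0353]; SGN=[-1,1,-1,1,-1,1,1]
LO=np.array([-178.69,-17.37,-77.05,15.02,-78.02,.78,-162.83]);HI=np.array([178.69,117.87,75.6,138.74,258.01,113.62,162.83])
def toolR(yaw,tilt):
    # tool x down the slope, y = slab normal
    Rm=R.from_euler('ZY',[yaw,-tilt]).as_matrix(); x=-Rm[:,2]; y=Rm[:,0]; return np.stack([x,y,np.cross(x,y)],1)
E
python3 - <<'E'
from h import *
# determine constant rotation between model T and ee_rot
s=sense(); pts,T=fk(s['joint_positions'],PF,SGN); print(pts.round(3), (T.T@s['ee_rot']).round(2))
C=T.T@s['ee_rot']; 
C=np.round(C)
print(C)
def ik(pos,Rt,seed):
    def f(j):
        p,T=fk(j,PF,SGN); return np.r_[10*(p[-1]-pos),(T@C-Rt).ravel(),1e-3*(j-seed)/100]
    return least_squares(f,np.clip(seed,LO+.1,HI-.1),bounds=(LO,HI))
rng=np.random.default_rng(0)
def scan(name,pos,yaw,tilt):
    out=[]
    for fl in (1,-1):
        Rt=toolR(yaw,tilt); Rt[:,1:]*=fl
        for _ in range(40):
            az=np.rad2deg(np.arctan2(pos[1],pos[0]))
            r=ik(np.array(pos),Rt,np.array([-az+rng.uniform(-60,60),rng.uniform(0,50),rng.uniform(-70,70),rng.uniform(60,137),rng.uniform(-70,250),rng.uniform(2,90),rng.uniform(-150,150)]))
            p,T=fk(r.x,PF,SGN)
            if np.linalg.norm(p[-1]-pos)<.004 and abs(T@C-Rt).max()<.02: out.append((fl,tuple(np.round(r.x)),p[1].round(2)))
    print(name,len(out))
    out.sort(key=lambda o:abs(o[1][2]))
    for o in out[:7]: print('  ',o[0],o[1],o[2])
scan('frame pre',[.44,.178,.226],-.075,.58)
scan('frame grasp',[.495,.174,.143],-.075,.58)
scan('plaque grasp',[.548,-.02,.111],-.096,.58)
E
```

```text
[[ 0.     0.     0.274]
 [-0.007  0.088  0.796]
 [ 0.198  0.218  0.508]
 [ 0.341  0.287  0.248]] [[-0.01 -0.58  0.82]
 [ 0.01 -0.82 -0.58]
 [ 1.   -0.    0.02]]
[[-0. -1.  1.]
 [ 0. -1. -1.]
 [ 1. -0.  0.]]
frame pre 0
frame grasp 0
plaque grasp 0
```

```bash
cat > data.py <<'E'
D=[([-70.73,35.29,-.724,81.64,.46,63.22,-2.315],[.2304,.6070,.2302],[[-9.1e-4,.35486,.93492],[-.00236,.93492,-.35486],[-1,-.0025,0]]),
([-81.1,10.8,9.3,136.4,8.0,1.1,-11.4],[.1668,.4375,.2242],[[.19,.302,.934],[.493,.794,-.357],[-.849,.528,.002]]),
([-96.9,9.6,53.0,135.0,9.5,10.9,-28.2],[.3386,.2921,.2483],[[.444,.773,.454],[.226,.393,-.891],[-.867,.498,-.001]])]
E
python3 - <<'E'
from h import *
from data import D
for s7 in (1,-1):
    sg=SGN[:6]+[s7]
    def f(p):
        o=[]
        C=R.from_euler('z',p[7]).as_matrix()@np.array([[0,1.,0],[0,0,1],[1,0,0]])
        for j,q,Re in D:
            P,T=fk(j,p,sg); o+=list(10*(P[-1]-np.array(q)))+list((T@C-np.array(Re)).ravel())
        return np.array(o)
    for c in (0,1.57,3.14,-1.57):
        r=least_squares(f,PF+[c]); print(s7,r.cost,r.x.round(4)); 
    r=r.fun.reshape(3,12)
    print(r.round(3))
E
```

```text
1 0.4190807723757765 [ 2.7300e-01  5.2780e-01  3.7560e-01  3.0260e-01  1.4000e-03 -8.2000e-03
 -3.5900e-02 -2.6906e+00]
1 0.41908077237678837 [ 2.7300e-01  5.2780e-01  3.7560e-01  3.0260e-01  1.4000e-03 -8.2000e-03
 -3.5900e-02  3.5926e+00]
1 0.41908077237879193 [ 2.7300e-01  5.2780e-01  3.7560e-01  3.0260e-01  1.4000e-03 -8.2000e-03
 -3.5900e-02  3.5926e+00]
1 0.4190807723764381 [ 2.7300e-01  5.2780e-01  3.7560e-01  3.0260e-01  1.4000e-03 -8.2000e-03
 -3.5900e-02 -2.6906e+00]
[[ 0.011 -0.007  0.013 -0.     0.34  -0.216  0.    -0.216 -0.34   0.
   0.     0.001]
 [-0.039  0.045  0.001  0.018  0.078 -0.033 -0.007 -0.035 -0.076  0.
  -0.    -0.029]
 [-0.017 -0.02  -0.014  0.008 -0.309  0.308 -0.016  0.382  0.295  0.
  -0.068  0.254]]
-1 0.002981981025039661 [ 2.7060e-01  5.2290e-01  3.7440e-01  2.9720e-01  2.5000e-03 -1.0700e-02
 -3.7800e-02  3.1064e+00]
-1 0.0029819810250394027 [ 2.7060e-01  5.2290e-01  3.7440e-01  2.9720e-01  2.5000e-03 -1.0700e-02
 -3.7800e-02  3.1064e+00]
-1 0.00298198102503954 [ 2.7060e-01  5.2290e-01  3.7440e-01  2.9720e-01  2.5000e-03 -1.0700e-02
 -3.7800e-02  3.1064e+00]
-1 0.0029819810250395025 [ 2.7060e-01  5.2290e-01  3.7440e-01  2.9720e-01  2.5000e-03 -1.0700e-02
 -3.7800e-02 -3.1768e+00]
[[ 0.023 -0.011  0.012 -0.     0.002 -0.001  0.    -0.001 -0.002  0.
  -0.    -0.   ]
 [-0.035  0.04   0.001  0.019 -0.001 -0.004 -0.008  0.    -0.009  0.
   0.     0.018]
 [-0.015 -0.018 -0.013  0.008 -0.001 -0.008 -0.017  0.001 -0.004  0.
   0.     0.018]]
```

```bash
cat >> h.py <<'E'
PF=[.2706,.5229,.3744,.2972,.0025,-.0107,-.0378]; SGN=[-1,1,-1,1,-1,1,-1]
CC=R.from_euler('z',3.1064).as_matrix()@np.array([[0,1.,0],[0,0,1],[1,0,0]])
def ik(pos,Rt,seed,w=1e-5):
    def f(j):
        p,T=fk(j,PF,SGN); return np.r_[10*(p[-1]-pos),(T@CC-Rt).ravel(),w*(j-seed)]
    return least_squares(f,np.clip(seed,LO+.1,HI-.1),bounds=(LO,HI)).x
def scan(name,pos,yaw,tilt,n=40):
    rng=np.random.default_rng(0); out=[]
    for fl in (1,-1):
        Rt=toolR(yaw,tilt); Rt[:,1:]*=fl
        for _ in range(n):
            az=np.rad2deg(np.arctan2(pos[1],pos[0]))
            x=ik(np.array(pos),Rt,np.array([-az+rng.uniform(-60,60),rng.uniform(0,50),rng.uniform(-70,70),rng.uniform(60,137),rng.uniform(-70,250),rng.uniform(2,90),rng.uniform(-150,150)]))
            p,T=fk(x,PF,SGN)
            if np.linalg.norm(p[-1]-pos)<.004 and abs(T@CC-Rt).max()<.02: out.append((fl,tuple(np.round(x).astype(int)),p[1].round(2),round(np.minimum(x-LO,HI-x).min(),1)))
    print(name,len(out))
    out.sort(key=lambda o:-o[3])
    for o in out[:6]: print('  ',*o)
E
python3 - <<'E'
from h import *
s=sense();p,T=fk(s['joint_positions'],PF,SGN);print(p.round(3),s['ee_pos'])
scan('frame pre',[.44,.178,.226],-.075,.58)
scan('frame grasp',[.495,.174,.143],-.075,.58)
scan('plaque grasp',[.548,-.02,.111],-.096,.58)
scan('narrow TCP',[.545,-.24,.13],0,.38)
scan('wide TCP',[.645,-.24,.13],0,.38)
E
```

```text
[[ 0.     0.     0.271]
 [-0.005  0.088  0.786]
 [ 0.2    0.218  0.501]
 [ 0.341  0.287  0.248]] [0.34255483 0.28832789 0.24939154]
frame pre 56
   -1 (np.int64(17), np.int64(24), np.int64(-69), np.int64(132), np.int64(81), np.int64(47), np.int64(66)) [ 0.21 -0.07  0.75] 6.5
   -1 (np.int64(6), np.int64(18), np.int64(-50), np.int64(132), np.int64(78), np.int64(36), np.int64(69)) [ 0.16 -0.02  0.77] 6.4
   -1 (np.int64(5), np.int64(17), np.int64(-50), np.int64(132), np.int64(78), np.int64(36), np.int64(69)) [ 0.16 -0.02  0.77] 6.4
   -1 (np.int64(16), np.int64(23), np.int64(-66), np.int64(132), np.int64(81), np.int64(45), np.int64(66)) [ 0.2  -0.06  0.75] 6.4
   -1 (np.int64(8), np.int64(18), np.int64(-54), np.int64(132), np.int64(79), np.int64(38), np.int64(68)) [ 0.16 -0.03  0.77] 6.4
   -1 (np.int64(5), np.int64(17), np.int64(-50), np.int64(132), np.int64(78), np.int64(36), np.int64(69)) [ 0.16 -0.02  0.77] 6.4
frame grasp 64
   -1 (np.int64(-40), np.int64(27), np.int64(14), np.int64(130), np.int64(116), np.int64(12), np.int64(33)) [0.19 0.15 0.74] 8.4
   -1 (np.int64(-34), np.int6
[... 2315 characters left out ...]
1), np.int64(-20)) [ 0.23 -0.3   0.63] 30.5
   1 (np.int64(50), np.int64(46), np.int64(-45), np.int64(100), np.int64(48), np.int64(31), np.int64(-19)) [ 0.23 -0.3   0.63] 29.9
   -1 (np.int64(8), np.int64(40), np.int64(22), np.int64(100), np.int64(-48), np.int64(31), np.int64(-118)) [ 0.33 -0.06  0.67] 29.8
   1 (np.int64(8), np.int64(40), np.int64(21), np.int64(100), np.int64(-47), np.int64(30), np.int64(61)) [ 0.33 -0.06  0.67] 29.4
   1 (np.int64(49), np.int64(46), np.int64(-44), np.int64(100), np.int64(47), np.int64(30), np.int64(-17)) [ 0.24 -0.29  0.64] 29.1
   1 (np.int64(9), np.int64(40), np.int64(20), np.int64(100), np.int64(-47), np.int64(30), np.int64(61)) [ 0.33 -0.06  0.67] 29.1
```

```bash
cat >> h.py <<'E'
def simrows(j,rows,w=1e-3,verbose=True):
    j=np.array(j,float); p,T=fk(j,PF,SGN); pos=p[-1]; Rt=T@CC
    for r in rows:
        pos=pos+np.array(r[:3])/100; Rt=R.from_rotvec(np.deg2rad(r[3:])).as_matrix()@Rt
        j2=ik(pos,Rt,j,w); p,T=fk(j2,PF,SGN)
        if verbose: print(j2.round(0).astype(int),'dj',abs(j2-j).max().round(1),'err',np.linalg.norm(p[-1]-pos).round(4),abs(T@CC-Rt).max().round(3),'elb',p[1].round(2),'wr',p[2].round(2))
        j=j2; pos=p[-1];Rt=T@CC
    return j
E
python3 - <<'E'
from h import *
print('replay'); 
j=simrows([-70.73,35.29,-.72,81.64,.46,63.22,-2.32],[(-1.5,-3.9,0,6.5,-2.5,0)]*4+[(-1,-3,0,5,-2,0)])
j=simrows(j,[(4,-1.7,.8,0,0,-8.2),(3.8,-2.2,.8,0,0,-8.2),(3.6,-2.4,.8,0,0,-8.2),(3.4,-2.7,.5,0,0,-8.2),(3.1,-3.1,.5,0,0,-8.2)])
print('direct')
s=sense(); j=s['joint_positions']; print(j.round(1))
simrows(j,[(2.8,-3.3,0,0,0,-8.2),(2.5,-3.5,0,0,0,-8.2),(2.1,-3.0,0,0,0,-8.2),(1.8,-2,0,0,0,-8.2),(1,-1,-2,0,0,0),(1,0,-2,0,0,0),(1,0,-2,0,0,0),(1,0,-2,0,0,0),(1,0,-2,0,0,0)])
print('yaw first')
simrows(j,[(0,0,0,0,0,-8.2)]*4+[(2.5,-3,0,0,0,0)]*4+[(1,0,-2,0,0,0)]*4)
E
```

```text
replay
[-71  28  -1  96   0  50  -2] dj 13.9 err 0.0 0.001 elb [0.09 0.23 0.73] wr [0.2  0.52 0.53]
[-71  22  -1 108   0  37  -2] dj 13.1 err 0.0 0.001 elb [0.07 0.18 0.76] wr [0.17 0.45 0.52]
[-71  16  -1 120   1  24  -2] dj 12.9 err 0.0 0.001 elb [0.05 0.14 0.77] wr [0.15 0.38 0.51]
[-71  11  -1 131   1  11  -3] dj 13.0 err 0.0 0.001 elb [0.04 0.1  0.78] wr [0.12 0.31 0.49]
[-71   8   0 139   1   1  -3] dj 9.7 err 0.0005 0.006 elb [0.03 0.07 0.79] wr [0.1  0.26 0.48]
[-76   7  10 138   3   3  -8] dj 10.7 err 0.0001 0.004 elb [0.02 0.06 0.79] wr [0.12 0.26 0.48]
[-81   6  21 137   7   5 -15] dj 10.3 err 0.0001 0.004 elb [0.01 0.06 0.79] wr [0.14 0.25 0.49]
[-85   6  30 136  12   7 -23] dj 9.0 err 0.0001 0.004 elb [0.01 0.05 0.79] wr [0.16 0.24 0.5 ]
[-87   6  37 135  16   9 -30] dj 7.4 err 0.0001 0.002 elb [0.01 0.05 0.79] wr [0.18 0.22 0.51]
[-89   6  43 134  19  11 -36] dj 6.4 err 0.0001 0.002 elb [0.01 0.06 0.79] wr [0.2  0.21 0.51]
direct
[-96.8   9.6  53.6 134.9   9.5  11.  -28.3]
[-95  11  57 134   9  12 -30] dj 3.4 err 0.0 0.0 elb [-0.    0.1   0.78] wr [0.22 0.21 0.5 ]
[-92 
[... 1204 characters left out ...]
b [-0.05  0.19  0.75] wr [0.21 0.27 0.5 ]
[-102   21   69  129    3   20  -47] dj 6.8 err 0.0 0.0 elb [-0.03  0.18  0.76] wr [0.24 0.24 0.5 ]
[-93  19  66 130   4  18 -42] dj 8.2 err 0.0 0.0 elb [-0.    0.17  0.76] wr [0.26 0.21 0.5 ]
[-84  18  61 129   3  16 -37] dj 9.5 err 0.0001 0.001 elb [0.02 0.16 0.77] wr [0.29 0.18 0.5 ]
[-77  20  55 130   1  13 -35] dj 6.7 err 0.0001 0.001 elb [0.05 0.17 0.76] wr [0.3  0.18 0.48]
[-71  22  49 130  -1   9 -34] dj 6.0 err 0.0 0.001 elb [0.07 0.18 0.75] wr [0.31 0.18 0.46]
[-66  25  44 131  -2   6 -33] dj 5.2 err 0.0 0.001 elb [0.1  0.2  0.75] wr [0.32 0.19 0.44]
[-62  27  40 131  -2   3 -33] dj 4.5 err 0.0 0.001 elb [0.12 0.2  0.74] wr [0.33 0.19 0.42]
```

```bash
python3 - <<'E'
from h import *
s=sense(); j0=s['joint_positions']
print('A: untilt+move, tilt sideways, swing back')
u=np.array([0.444,.226]);u/=np.hypot(*u); # tilt dir; untilt axis = -( -u_y,u_x)... tilt axis z-down->u : (u_y? )
# tilt axis a with (-z) x u
ax=np.cross([0,0,-1],[u[0],u[1],0])
j=simrows(j0,[tuple(np.r_[1,-2,1,-7*ax])]*4)
print()
j=simrows(j,[(1.5,-2,.3,7,0,-7)]*4)   # tilt about... test: -z x (-y)= ? 
p,T=fk(j,PF,SGN);print((T@CC).round(2),p[-1].round(3))
E
```

```text
A: untilt+move, tilt sideways, swing back
[-88   8  48 130   0  23 -15] dj 13.3 err 0.0001 0.002 elb [0.01 0.07 0.79] wr [0.24 0.21 0.53]
[-81   9  47 124  -5  34  -5] dj 11.5 err 0.0001 0.001 elb [0.02 0.08 0.79] wr [0.27 0.21 0.55]
[-76  11  47 118  -8  45   2] dj 11.1 err 0.0 0.001 elb [0.03 0.09 0.78] wr [0.31 0.21 0.57]
[-70  14  46 112 -10  56   7] dj 10.6 err 0.0 0.001 elb [0.05 0.12 0.78] wr [0.36 0.21 0.58]

[-64  12  47 114 -17  54  11] dj 7.3 err 0.0 0.001 elb [0.05 0.1  0.78] wr [0.37 0.15 0.59]
[-58  12  48 115 -26  53  16] dj 8.3 err 0.0 0.001 elb [0.06 0.09 0.78] wr [0.38 0.1  0.58]
[-51  12  49 116 -35  54  22] dj 9.0 err 0.0 0.001 elb [0.07 0.08 0.78] wr [0.38 0.05 0.58]
[-45  13  49 117 -44  56  27] dj 9.2 err 0.0 0.001 elb [0.09 0.08 0.78] wr [0.39 0.01 0.57]
[[ 0.15  0.99 -0.02]
 [ 0.42 -0.08 -0.9 ]
 [-0.89  0.13 -0.43]] [0.441 0.127 0.3  ]
```

```bash
python3 - <<'E'
from h import *
s=sense(); j0=s['joint_positions']
u=np.array([0.444,.226]);u/=np.hypot(*u)
ax=np.cross([0,0,-1],[u[0],u[1],0]); print(ax)
j=simrows(j0,[tuple(np.r_[2,-2.5,1,-7*ax])]*4,verbose=0)
j=simrows(j,[(1,-1,.3,-8,0,-7)]*5)
p,T=fk(j,PF,SGN);print((T@CC).round(2),p[-1].round(3))
# now target orientation
Rt=toolR(-.075,.58); rv=np.rad2deg(R.from_matrix(Rt@(T@CC).T).as_rotvec()); d=(np.array([.44,.178,.226])-p[-1])*100
print('to go',rv.round(1),d.round(1))
j=simrows(j,[tuple(np.r_[d/5,rv/5])]*5)
j=simrows(j,[(1.1,-.08,-1.66,0,0,0)]*5)
E
```

```text
[ 0.45362507 -0.89119262  0.        ]
[-66  21  49 105  -7  61   4] dj 10.2 err 0.0 0.001 elb [0.08 0.17 0.76] wr [0.41 0.22 0.58]
[-69  26  52 101  -4  67  -4] dj 7.8 err 0.0 0.0 elb [0.09 0.21 0.74] wr [0.43 0.25 0.58]
[-69  31  55  97  -2  72 -10] dj 6.2 err 0.0 0.0 elb [0.11 0.25 0.72] wr [0.45 0.28 0.57]
[-69  37  57  93   0  78 -16] dj 6.0 err 0.0 0.0 elb [0.13 0.29 0.69] wr [0.48 0.3  0.55]
[-67  43  59  88   1  84 -20] dj 6.2 err 0.0 0.0 elb [0.15 0.32 0.65] wr [0.51 0.32 0.53]
[[-0.16  0.98 -0.1 ]
 [-0.63 -0.18 -0.75]
 [-0.76 -0.06  0.65]] [0.471 0.137 0.303]
to go [ 35.1 -40.   16.3] [-3.1  4.1 -7.7]
[-72  38  60  96  -1  72 -23] dj 12.5 err 0.0 0.001 elb [0.11 0.3  0.68] wr [0.46 0.3  0.54]
[-77  33  62 105  -2  58 -25] dj 13.8 err 0.0 0.001 elb [0.08 0.27 0.71] wr [0.41 0.28 0.54]
[-82  28  63 114  -3  43 -27] dj 15.2 err 0.0 0.001 elb [0.05 0.24 0.73] wr [0.36 0.25 0.53]
[-85  24  64 124  -4  26 -28] dj 16.9 err 0.0 0.001 elb [0.03 0.21 0.75] wr [0.31 0.22 0.5 ]
[-83  21  59 133  -6   7 -28] dj 19.3 err 0.0001 0.001 elb [0.03 0.18 0.76] wr [0.27 0.19 0.47]
[-76  22  53 134  -7   4 -28] dj 6.8 err 0.0001 0.001 elb [0.06 0.19 0.75] wr [0.28 0.19 0.45]
[-70  24  47 133  -7   1 -27] dj 6.0 err 0.0 0.001 elb [0.08 0.2  0.75] wr [0.29 0.19 0.44]
[-66  26  43 132  -9   1 -26] dj 4.6 err 0.0009 0.018 elb [0.11 0.21 0.74] wr [0.31 0.19 0.42]
[-62  28  39 131 -11   1 -24] dj 3.8 err 0.0009 0.017 elb [0.13 0.22 0.73] wr [0.32 0.19 0.41]
[-58  31  36 129 -13   1 -22] dj 3.3 err 0.0008 0.016 elb [0.15 0.22 0.72] wr [0.34 0.2  0.4 ]
```

```bash
python3 -m pendant '[{"claw":0,"x":2.4,"y":-2.7,"z":0,"wx":0,"wy":0,"wz":-7.8},{"claw":0,"x":2.4,"y":-2.7,"z":0,"wx":0,"wy":0,"wz":-7.8},{"claw":0,"x":2.4,"y":-2.7,"z":0,"wx":0,"wy":0,"wz":-7.8},{"claw":0,"x":2.4,"y":-2.7,"z":0,"wx":0,"wy":-2,"wz":-7.8},{"claw":0,"x":0,"y":0,"z":0,"wx":0,"wy":0,"wz":0}]'; cat >> h.py <<'E'
def togo(pos,yaw,tilt,fl=1):
    s=sense(); Rt=toolR(yaw,tilt); Rt[:,1:]*=fl
    d=(np.array(pos)-s['ee_pos'])*100; rv=np.rad2deg(R.from_matrix(Rt@s['ee_rot'].T).as_rotvec())
    print('j',s['joint_positions'].round(1),'pos',s['ee_pos'].round(4),'F',s['contact_force'].round(1),'gap',s['finger_gap'].round(4),'t',s['clock'])
    print('TOGO cm',d.round(2),'deg',rv.round(2))
E
python3 - <<'E'
from h import *
togo([.44,.178,.226],-.075,.58)
grab('wrist','w1')
E
```

```text
clock: 1.7
ee_pos: [0.4413, 0.1763, 0.2502]
ee_rot: [[0.529, 0.843, -0.101], [-0.05, -0.088, -0.995], [-0.847, 0.531, -0.004]]
contact_force: [-0.5, 1.3, 0.1]
finger_gap: 0.0857Traceback (most recent call last):
  File "<stdin>", line 2, in <module>
  File "h.py", line 72, in togo
    print('j',s['joint_positions'].round(1),'pos',s['ee_pos'].round(4),'F',s['contact_force'].round(1),'gap',s['finger_gap'].round(4),'t',s['clock'])
                                                                                                             ^^^^^^^^^^^^^^^^^^^^^
AttributeError: 'float' object has no attribute 'round'
```

```bash
sed -i "s/s\['finger_gap'\].round(4)/round(s['finger_gap'],4)/" h.py
cat >> h.py <<'E'
def fitcloud(P,h,p,tilt=None,thr=.005):
    p=np.array(p,float)
    def f(p,Q):
        Rm=R.from_euler('ZY',[p[3],-p[4] if len(p)>4 else -tilt]).as_matrix(); return boxdist((Q-p[:3])@Rm,h)
    k=abs(f(p,P))<.012
    for _ in range(5):
        p=least_squares(lambda q:f(q,P[k]),p,loss='soft_l1',f_scale=.0015).x; k=abs(f(p,P))<thr
    t=p[4] if len(p)>4 else tilt
    Rm=R.from_euler('ZY',[p[3],-t]).as_matrix()
    L=(P[k]-p[:3])@Rm
    print(len(P),k.sum(),p.round(4),'rms',f(p,P[k]).std().round(5),'topmid',(p[:3]+Rm[:,2]*h[2]).round(4),'foot',(p[:3]-Rm[:,2]*h[2]).round(4),'\n  local',np.percentile(L,[2,98],axis=0).round(4).tolist())
    return p
HF=np.array([.015,.0625,.0825]);HP=np.array([.006,.055,.0625])
E
python3 - <<'E'
from h import *
togo([.44,.178,.226],-.075,.58)
im,d,K,T=grab('wrist','w1')
W=cloud(im,d,K,T); P=W[np.isfinite(W[...,0])]
P=P[(P[:,2]>.05)&(P[:,0]>.42)&(P[:,0]<.65)&(P[:,1]>.05)&(P[:,1]<.28)&(P[:,2]<.19)]
print(len(P))
fitcloud(P,HF,[.5209,.1725,.1034,-.0759,.58]);fitcloud(P,HF,[.5209,.1725,.1034,-.0759],.58)
E
```

```text
j [-86.8  18.4  63.6 131.    3.5  13.1 -37.5] pos [0.4413 0.1763 0.2502] F [-0.5  1.3  0.1] gap 0.0857 t 1.7
TOGO cm [-0.13  0.17 -2.42] deg [-0.35 -1.1   1.48]
14645
14645 8572 [ 0.5241  0.1725  0.1071 -0.0753  0.6334] rms 0.00102 topmid [0.4754 0.1761 0.1736] foot [0.5728 0.1688 0.0406] 
  local [[-0.0144, -0.0595, -0.0739], [0.017, 0.0615, 0.0839]]
14645 8231 [ 0.5215  0.1722  0.1055 -0.0765] rms 0.0011 topmid [0.4764 0.1756 0.1745] foot [0.5666 0.1687 0.0365] 
  local [[-0.0157, -0.0588, -0.0719], [0.0183, 0.0616, 0.084]]
```

View pics/w1.png

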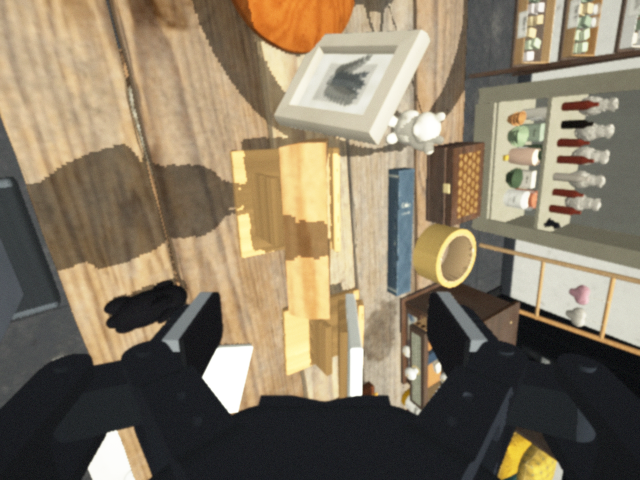

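```bash
python3 -m pendant '[{"claw":0,"x":-0.6,"y":0.1,"z":-1,"wx":-0.3,"wy":-0.9,"wz":1.2},{"claw":0,"x":0.3,"y":0,"z":-1,"wx":0,"wy":0,"wz":0},{"claw":0,"x":1.6,"y":-0.1,"z":-2.4,"wx":0,"wy":0,"wz":0},{"claw":0,"x":1.6,"y":-0.1,"z":-2.4,"wx":0,"wy":0,"wz":0}]'; python3 - <<'E'
from h import *
togo([.4955,.1745,.145],-.075,.59)
E
```

```text
clock: 2.15
ee_pos: [0.466, 0.1851, 0.1858]
ee_rot: [[0.533, 0.844, -0.059], [-0.031, -0.05, -0.998], [-0.846, 0.534, -0.001]]
contact_force: [7.7, 4.5, 3.0]
finger_gap: 0.0855
j [-68.4  25.   44.8 133.3   1.1   0.8 -35.1] pos [0.466  0.1851 0.1858] F [7.7 4.5 3. ] gap 0.0855 t 2.15
TOGO cm [ 2.95 -1.06 -4.08] deg [-0.14 -1.54 -0.92]
```

```bash
python3 -m pendant '[{"claw":0,"x":0.8,"y":-0.9,"z":-1,"wx":0,"wy":0,"wz":0},{"claw":0,"x":0,"y":0,"z":0,"wx":0,"wy":0,"wz":0}]'; python3 - <<'E'
from h import *
togo([.4955,.1745,.145],-.075,.59)
E
```

```text
clock: 2.35
ee_pos: [0.4745, 0.1804, 0.1795]
ee_rot: [[0.522, 0.851, -0.055], [-0.033, -0.045, -0.998], [-0.852, 0.523, 0.005]]
contact_force: [0.3, 0.1, 0.0]
finger_gap: 0.0856
j [-64.5  25.4  41.8 132.5   1.9   0.9 -34.6] pos [0.4745 0.1804 0.1795] F [0.3 0.1 0. ] gap 0.0856 t 2.35
TOGO cm [ 2.1  -0.59 -3.45] deg [ 0.11 -2.3  -1.12]
```

```bash
python3 -m pendant '[{"claw":0,"x":0.7,"y":-0.4,"z":-1.1,"wx":0,"wy":-0.5,"wz":-0.3},{"claw":0,"x":0.7,"y":-0.4,"z":-1.1,"wx":0,"wy":-0.5,"wz":-0.3},{"claw":0,"x":0.6,"y":-0.2,"z":-1.1,"wx":0,"wy":-0.5,"wz":-0.3},{"claw":0,"x":0,"y":0,"z":0,"wx":0,"wy":0,"wz":0}]'; python3 - <<'E'
from h import *
togo([.4955,.1745,.145],-.075,.59)
E
```

```text
clock: 2.75
ee_pos: [0.4976, 0.1824, 0.166]
ee_rot: [[0.518, 0.852, -0.072], [-0.05, -0.054, -0.997], [-0.854, 0.52, 0.014]]
contact_force: [-0.5, 0.1, 0.2]
finger_gap: 0.0852
j [-60.7  28.3  38.8 129.9   2.7   0.8 -36.1] pos [0.4976 0.1824 0.166 ] F [-0.5  0.1  0.2] gap 0.0852 t 2.75
TOGO cm [-0.21 -0.79 -2.1 ] deg [ 0.64 -2.51 -0.15]
```

```bash
python3 - <<'E'
from h import *
# available solutions at grasp in near family
pos=np.array([.4955,.1745,.145]);Rt=toolR(-.075,.59)
rng=np.random.default_rng(1); S=[]
for _ in range(60):
    x=ik(pos,Rt,np.array([rng.uniform(-100,40),rng.uniform(0,50),rng.uniform(-77,75),130,rng.uniform(-78,258),rng.uniform(2,60),rng.uniform(-150,150)]))
    p,T=fk(x,PF,SGN)
    if np.linalg.norm(p[-1]-pos)<.003 and abs(T@CC-Rt).max()<.01: S.append(x)
S=np.array(S);S=S[np.argsort(S[:,2])]
print(S[::2].round(0).astype(int))
print("orient err allowed: tilt needed at current family")
for t in (.59,.57,.55,.53,.51):
    j=ik(pos,toolR(-.075,t),sense()['joint_positions'],1e-4);p,T=fk(j,PF,SGN);print(t,j.round(0),np.linalg.norm(p[-1]-pos).round(4),abs(T@CC-toolR(-.075,t)).max().round(3))
E
```

```text
[[   9   38  -57  131  100   50 -126]
 [   2   33  -45  131  101   42 -128]
 [  -5   30  -34  131  102   34 -131]
 [  -9   28  -28  131  103   32 -132]
 [ -10   28  -27  131  103   31 -132]
 [ -13   28  -23  131  104   29 -133]
 [ -16   27  -20  131  104   27 -134]
 [ -17   27  -18  131  105   26 -134]
 [ -19   27  -15  131  105   25 -135]
 [ -20   26  -13  131  106   24 -135]
 [ -21   26  -12  131  106   24 -136]
 [ -25   26   -7  131  107   21 -137]
 [ -28   26   -2  131  109   19 -139]
 [ -37   26    9  131  114   15 -145]
 [ -48   28   24  130  130    8 -163]
 [ -56   30   33  130  163    5  163]
 [ -56   30   33  130  163    5  163]
 [ -59   31   37  130  186    5  139]
 [ -59   31   37  130  188    5  137]
 [ -63   33   42  130  214    6  110]
 [ -67   35   49  130  235    9   88]
 [ -70   37   53  131  243   12   80]
 [ -71   38   55  131  245   14   77]
 [ -75   42   62  131  252   19   70]
 [ -78   47   70  131  256   27   64]]
orient err allowed: tilt needed at current family
0.59 [ -28.   26.   -3.  131.  108.   20. -139.] 0.0 0.0
0.57 [ -30.   26.    1.  130.  105.   17. -135.] 0.0 0.0
0.55 [ -34.   26.    6.  129.  101.   13. -131.] 0.0 0.0
0.53 [ -40.   26.   15.  129.   96.    8. -126.] 0.0 0.0
0.51 [-50.  28.  29. 129.  65.   1. -96.] 0.0001 0.001
```

```bash
python3 - <<'E'
from h import *
j0=sense()['joint_positions']
print('back')
j=simrows(j0,[(-1.5,-.1,2.1,0,0,0)]*2)
p,T=fk(j,PF,SGN);Rc=T@CC
print('roll')
j=simrows(j,[tuple(-8.4*Rc[:,0]) and tuple(np.r_[0,0,0,-8.4*Rc[:,0]])]*21)
p,T=fk(j,PF,SGN);print((T@CC).round(2),p[-1])
pos=np.array([.4955,.1745,.145]);Rt=toolR(-.075,.59);Rt[:,1:]*=-1
for n in (3,):
    d=(pos-p[-1])*100; rv=np.rad2deg(R.from_matrix(Rt@(T@CC).T).as_rotvec()); print(d,rv)
    j=simrows(j,[tuple(np.r_[d/n,rv/n])]*n)
E
```

```text
back
[-65  25  43 131   3   4 -36] dj 4.8 err 0.0 0.0 elb [0.1  0.2  0.74] wr [0.32 0.19 0.43]
[-71  22  48 131   5   7 -37] dj 5.8 err 0.0 0.001 elb [0.07 0.19 0.75] wr [0.3  0.19 0.46]
roll
[-71  22  47 131   8   7 -33] dj 4.5 err 0.0 0.0 elb [0.08 0.18 0.75] wr [0.3  0.19 0.46]
[-70  22  46 131  12   7 -28] dj 4.5 err 0.0 0.0 elb [0.08 0.18 0.76] wr [0.3  0.19 0.46]
[-69  22  45 131  16   7 -24] dj 4.6 err 0.0 0.0 elb [0.08 0.18 0.76] wr [0.3  0.19 0.46]
[-68  21  44 131  20   8 -19] dj 4.6 err 0.0 0.0 elb [0.08 0.17 0.76] wr [0.3  0.19 0.46]
[-67  21  43 131  24   8 -15] dj 4.6 err 0.0 0.0 elb [0.08 0.17 0.76] wr [0.3  0.19 0.46]
[-66  21  42 131  28   8 -10] dj 4.7 err 0.0 0.0 elb [0.08 0.17 0.76] wr [0.3  0.18 0.46]
[-65  20  41 131  32   8  -5] dj 4.8 err 0.0 0.0 elb [0.08 0.16 0.76] wr [0.3  0.18 0.46]
[-64  20  39 131  35   9   0] dj 4.9 err 0.0 0.0 elb [0.09 0.16 0.76] wr [0.3  0.18 0.46]
[-63  20  37 131  39   9   5] dj 5.0 err 0.0 0.0 elb [0.09 0.15 0.76] wr [0.3  0.18 0.46]
[-62  19  36 131  42  10  10] dj 5.1 err 0.0 0.0 elb [0.09 0.15 0.76] wr [0.3  0.18 0.46]
[-60  19
[... 764 characters left out ...]
rr 0.0 0.001 elb [0.11 0.11 0.77] wr [0.31 0.18 0.46]
[-46  17  16 131  63  15  73] dj 7.3 err 0.0 0.001 elb [0.11 0.11 0.77] wr [0.31 0.18 0.46]
[-44  17  15 131  64  15  81] dj 7.4 err 0.0 0.001 elb [0.11 0.1  0.77] wr [0.31 0.18 0.46]
[[ 0.52 -0.84  0.13]
 [-0.06  0.12  0.99]
 [-0.85 -0.53  0.01]] [0.46194687 0.17318433 0.20596658]
[ 3.35531286  0.13156719 -6.09665758] [-0.76709695 -2.02210093  3.22642607]
[-48  20  20 131  75  11  71] dj 11.0 err 0.0002 0.004 elb [0.13 0.13 0.76] wr [0.32 0.18 0.44]
[-45  24  19 130  92  10  55] dj 17.2 err 0.0003 0.007 elb [0.16 0.14 0.75] wr [0.33 0.18 0.42]
[-38  26  11 130 107  13  41] dj 14.7 err 0.0002 0.004 elb [0.19 0.14 0.74] wr [0.34 0.18 0.4 ]
```

```bash
python3 -m pendant '[{"claw":0,"x":-1.6,"y":-0.1,"z":2,"wx":0,"wy":0,"wz":0},{"claw":0,"x":-1.6,"y":-0.1,"z":2,"wx":0,"wy":0,"wz":0},{"claw":0,"x":-0.8,"y":-0.1,"z":1.2,"wx":0,"wy":-1,"wz":0},{"claw":0,"x":0,"y":0,"z":0,"wx":-4.4,"wy":0.4,"wz":7.1},{"claw":0,"x":0,"y":0,"z":0,"wx":-4.4,"wy":0.4,"wz":7.1},{"claw":0,"x":0,"y":0,"z":0,"wx":-4.4,"wy":0.4,"wz":7.1},{"claw":0,"x":0,"y":0,"z":0,"wx":-4.4,"wy":0.4,"wz":7.1}]'; python3 - <<'E'
from h import *
togo([.438,.177,.232],-.075,.59,-1)
E
```

```text
clock: 3.45
ee_pos: [0.4524, 0.1817, 0.219]
ee_rot: [[0.53, 0.735, 0.424], [-0.042, 0.522, -0.852], [-0.847, 0.434, 0.308]]
contact_force: [0.8, -0.3, -0.3]
finger_gap: 0.0853
j [-74.4  20.1  49.2 132.2  20.7   7.9 -19.7] pos [0.4524 0.1817 0.219 ] F [ 0.8 -0.3 -0.3] gap 0.0853 t 3.45
TOGO cm [-1.44 -0.47  1.3 ] deg [-78.6    5.42 121.58]
```

As predicted. Continuing the roll.

```bash
python3 -m pendant '[{"claw":0,"x":0,"y":0,"z":0,"wx":-4.5,"wy":0.4,"wz":7.1},{"claw":0,"x":0,"y":0,"z":0,"wx":-4.5,"wy":0.4,"wz":7.1},{"claw":0,"x":0,"y":0,"z":0,"wx":-4.5,"wy":0.4,"wz":7.1},{"claw":0,"x":0,"y":0,"z":0,"wx":-4.5,"wy":0.4,"wz":7.1},{"claw":0,"x":0,"y":0,"z":0,"wx":-4.5,"wy":0.4,"wz":7.1},{"claw":0,"x":0,"y":0,"z":0,"wx":-4.5,"wy":0.4,"wz":7.1},{"claw":0,"x":0,"y":0,"z":0,"wx":-4.5,"wy":0.4,"wz":7.1},{"claw":0,"x":0,"y":0,"z":0,"wx":-4.5,"wy":0.4,"wz":7.1},{"claw":0,"x":0,"y":0,"z":0,"wx":-4.5,"wy":0.4,"wz":7.1},{"claw":0,"x":0,"y":0,"z":0,"wx":-4.5,"wy":0.4,"wz":7.1},{"claw":0,"x":0,"y":0,"z":0,"wx":-4.5,"wy":0.4,"wz":7.1},{"claw":0,"x":0,"y":0,"z":0,"wx":-4.5,"wy":0.4,"wz":7.1}]'; python3 - <<'E'
from h import *
togo([.438,.177,.232],-.075,.59,-1)
E
```

```text
clock: 4.65
ee_pos: [0.4458, 0.1846, 0.2193]
ee_rot: [[0.526, -0.577, 0.624], [-0.052, 0.711, 0.701], [-0.849, -0.402, 0.344]]
contact_force: [-0.0, -0.3, -0.0]
finger_gap: 0.0851
j [-59.1  15.8  25.8 131.9  57.1  16.3  45.1] pos [0.4458 0.1846 0.2193] F [-0.  -0.3 -0. ] gap 0.0851 t 4.65
TOGO cm [-0.78 -0.76  1.27] deg [-22.15   0.13  35.44]
```

```bash
python3 -m pendant '[{"claw":0,"x":0,"y":-0.2,"z":0,"wx":-4.4,"wy":0,"wz":7},{"claw":0,"x":0,"y":-0.2,"z":0,"wx":-4.4,"wy":0,"wz":7},{"claw":0,"x":0,"y":-0.2,"z":0,"wx":-4.4,"wy":0,"wz":7},{"claw":0,"x":0,"y":-0.2,"z":0,"wx":-4.4,"wy":0,"wz":7},{"claw":0,"x":0,"y":0,"z":0,"wx":-4.4,"wy":0,"wz":7}]'; python3 - <<'E'
from h import *
togo([.4955,.1745,.145],-.075,.59,-1)
im,d,K,T=grab('wrist','w2')
W=cloud(im,d,K,T); P=W[np.isfinite(W[...,0])]
P=P[(P[:,2]>.05)&(P[:,0]>.42)&(P[:,0]<.65)&(P[:,1]>.05)&(P[:,1]<.28)&(P[:,2]<.185)]
fitcloud(P,HF,[.5209,.1725,.1034,-.0759,.58]);fitcloud(P,HF,[.5209,.1725,.1034,-.0759],.58)
E
```

```text
clock: 5.15
ee_pos: [0.4436, 0.1775, 0.2197]
ee_rot: [[0.556, -0.829, 0.057], [-0.039, 0.042, 0.998], [-0.83, -0.558, -0.009]]
contact_force: [1.4, 0.3, -0.1]
finger_gap: 0.0855
j [-56.   14.9  22.  134.3  72.6  16.3  72.7] pos [0.4436 0.1775 0.2197] F [ 1.4  0.3 -0.1] gap 0.0855 t 5.15
TOGO cm [ 5.19 -0.3  -7.47] deg [ 0.52  0.06 -1.05]
14257 10760 [ 0.515   0.1733  0.1011 -0.0775  0.5395] rms 0.00145 topmid [0.4727 0.1766 0.1719] foot [0.5572 0.17   0.0303] 
  local [[-0.0182, -0.0627, 0.0155], [0.0172, 0.0582, 0.0843]]
14257 10445 [ 0.5176  0.1731  0.1026 -0.0782] rms 0.00136 topmid [0.4726 0.1766 0.1716] foot [0.5627 0.1696 0.0336] 
  local [[-0.0188, -0.0626, 0.0168], [0.0174, 0.0583, 0.0841]]
```

View pics/w2.png

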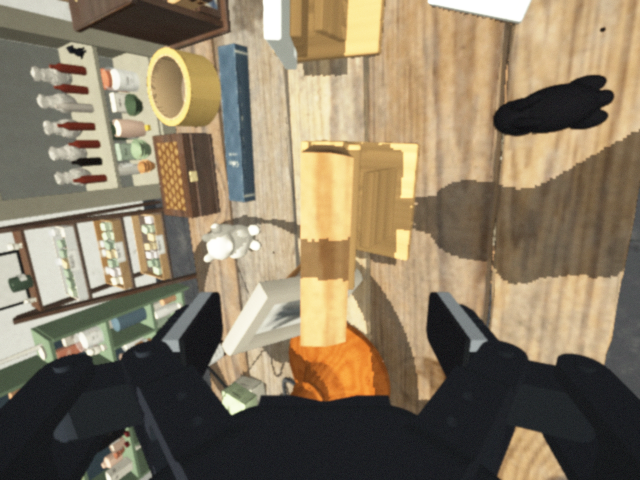

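The wrist view shows the frame's top edge centred between the jaws, at columns 302–352 against an optical centre of 324. The flat tile and the plaque stand are at the top, well clear.

```bash
python3 -m pendant '[{"claw":0,"x":1.2,"y":-0.1,"z":-1.8,"wx":0.1,"wy":0,"wz":-0.5},{"claw":0,"x":1.2,"y":-0.1,"z":-1.8,"wx":0,"wy":0,"wz":-0.5},{"claw":0,"x":1.2,"y":-0.1,"z":-1.8,"wx":0,"wy":0,"wz":0},{"claw":0,"x":0,"y":0,"z":0,"wx":0,"wy":0,"wz":0}]'; python3 - <<'E'
from h import *
togo([.4943,.1747,.1445],-.075,.585,-1)
E
```

```text
clock: 5.6
ee_pos: [0.4763, 0.1764, 0.1704]
ee_rot: [[0.557, -0.827, 0.073], [-0.043, 0.059, 0.997], [-0.829, -0.559, -0.003]]
contact_force: [-0.3, 0.0, -0.6]
finger_gap: 0.0851
j [-50.6  23.4  20.9 134.4 108.5  12.5  36.6] pos [0.4763 0.1764 0.1704] F [-0.3  0.  -0.6] gap 0.0851 t 5.6
TOGO cm [ 1.8  -0.17 -2.59] deg [ 0.21  0.44 -0.11]
```

```bash
python3 -m pendant '[{"claw":0,"x":0.9,"y":-0.1,"z":-1.3,"wx":0.1,"wy":0.4,"wz":0},{"claw":0,"x":0.9,"y":-0.1,"z":-1.3,"wx":0,"wy":0,"wz":0},{"claw":0,"x":0,"y":0,"z":0,"wx":0,"wy":0,"wz":0}]'; python3 - <<'E'
from h import *
togo([.4943,.1747,.1445],-.075,.585,-1)
E
```

```text
clock: 5.9
ee_pos: [0.4935, 0.1751, 0.1449]
ee_rot: [[0.551, -0.831, 0.076], [-0.042, 0.063, 0.997], [-0.833, -0.553, 0.0]]
contact_force: [-0.4, 0.1, 1.3]
finger_gap: 0.0852
j [-42.3  26.9  12.5 133.4 117.7  15.5  28. ] pos [0.4935 0.1751 0.1449] F [-0.4  0.1  1.3] gap 0.0852 t 5.9
TOGO cm [ 0.08 -0.04 -0.04] deg [-0.01  0.03  0.04]
```

Excellent. Closing the gripper.

```bash
python3 -m pendant '[{"claw":1,"x":0,"y":0,"z":0,"wx":0,"wy":0,"wz":0},{"claw":1,"x":0,"y":0,"z":0,"wx":0,"wy":0,"wz":0},{"claw":1,"x":0,"y":0,"z":0,"wx":0,"wy":0,"wz":0},{"claw":1,"x":0,"y":0,"z":0,"wx":0,"wy":0,"wz":0},{"claw":1,"x":0,"y":0,"z":0,"wx":0,"wy":0,"wz":0},{"claw":1,"x":0,"y":0,"z":0,"wx":0,"wy":0,"wz":0}]'; python3 - <<'E'
from h import *
togo([.4943,.1747,.1445],-.075,.585,-1)
E
```

```text
clock: 6.5
ee_pos: [0.4915, 0.1762, 0.1479]
ee_rot: [[0.552, -0.83, 0.076], [-0.04, 0.064, 0.997], [-0.833, -0.554, 0.002]]
contact_force: [2.0, -0.6, -2.4]
finger_gap: 0.0288
j [-43.1  26.4  13.2 133.6 117.2  15.3  28.3] pos [0.4915 0.1762 0.1479] F [ 2.  -0.6 -2.4] gap 0.0288 t 6.5
TOGO cm [ 0.28 -0.15 -0.34] deg [-0.13  0.13  0.04]
```

```bash
python3 -m pendant '[{"claw":1,"x":-0.8,"y":0,"z":1.2,"wx":0,"wy":0,"wz":0},{"claw":1,"x":-1,"y":0,"z":1.6,"wx":0,"wy":0,"wz":0},{"claw":1,"x":-1,"y":0,"z":1.8,"wx":0,"wy":0,"wz":0},{"claw":1,"x":-0.5,"y":0,"z":2,"wx":0,"wy":0,"wz":0},{"claw":1,"x":0,"y":0,"z":2,"wx":0,"wy":0,"wz":0},{"claw":1,"x":0,"y":0,"z":0,"wx":0,"wy":0,"wz":0}]'; python3 - <<'E'
from h import *
togo([.4943,.1747,.1445],-.075,.585,-1)
im,d,K,T=grab('scene','s2')
cv2.imwrite('pics/s2c.png',cv2.resize(im[120:360,140:500][:,:,::-1],None,fx=2.2,fy=2.2))
W=np.load('pics/W0.npy'); I=np.load('pics/scene0.npz')['im'].astype(int)
P=W.reshape(-1,3); m=(P[:,0]>.42)&(P[:,0]<.70)&(P[:,1]>-.40)&(P[:,1]<-.1)&(P[:,2]>.004)&(P[:,2]<.12)
c=I.reshape(-1,3); dark=(c[:,0]-c[:,2]>25)&(c.sum(1)<330)
Q=P[m&dark]; print(len(Q),Q.min(0),Q.max(0))
np.save('pics/rack.npy',Q)
for a in np.arange(-.30,-.16,.02):
    S=Q[abs(Q[:,1]-a)<.003]; S=S[np.argsort(S[:,0])]
    print(round(a,3),[(round(x*1000),round(z*1000)) for x,_,z in S[::2]])
E
```

```text
clock: 7.1
ee_pos: [0.4626, 0.1745, 0.2138]
ee_rot: [[0.553, -0.83, 0.078], [-0.048, 0.062, 0.997], [-0.832, -0.555, -0.006]]
contact_force: [0.3, -0.5, -3.0]
finger_gap: 0.0289
j [-60.2  17.9  30.8 132.8  68.2  11.7  77.7] pos [0.4626 0.1745 0.2138] F [ 0.3 -0.5 -3. ] gap 0.0289 t 7.1
TOGO cm [ 3.17  0.02 -6.93] deg [0.35 0.16 0.17]
5174 [ 0.43052263 -0.28931123  0.00400077] [ 0.6994913  -0.10462381  0.08213329]
-0.3 []
-0.28 [(431, 10), (432, 12), (432, 6), (433, 8), (434, 11), (435, 15), (435, 13), (436, 11), (437, 13), (438, 15), (439, 14), (441, 14), (443, 13), (444, 10), (445, 14), (446, 13), (447, 14), (448, 13), (449, 13), (451, 15), (451, 57), (452, 11), (452, 57), (452, 12), (453, 54), (454, 51), (454, 12), (455, 55), (455, 56), (455, 9), (455, 57), (456, 16), (456, 17), (456, 10), (457, 41), (457, 45), (457, 13), (457, 48), (458, 39), (458, 44), (458, 49), (459, 57), (459, 57), (459, 36), (459, 58), (460, 55), (460, 59), (460, 57), (460, 59), (461, 14), (461, 31), (462, 58), (462, 28), (463, 14), (463, 27), (463, 14), (463, 56), (464, 41), (464, 58), (464, 53), (464, 29), 
[... 7194 characters left out ...]
7, 26), (469, 22), (488, 67), (490, 65), (490, 64), (491, 66), (491, 61), (492, 58), (493, 53), (493, 54), (494, 54), (497, 34), (497, 48), (497, 37), (498, 34), (498, 44), (499, 41), (499, 39), (500, 38), (556, 53), (557, 50), (558, 48), (559, 45), (559, 54), (560, 40), (560, 42), (560, 42), (561, 52), (562, 53), (562, 37), (563, 52), (565, 52), (565, 54), (565, 54), (566, 27), (567, 25), (569, 18), (570, 16), (603, 72), (606, 68), (607, 38), (608, 40), (608, 64), (608, 65), (609, 36), (610, 69), (610, 68), (610, 38), (610, 60), (610, 72), (612, 55), (612, 73), (612, 38), (613, 52), (613, 71), (614, 41), (614, 41), (614, 46), (615, 73), (615, 71), (616, 47), (617, 42), (618, 41), (695, 79)]
```

View pics/s2c.png

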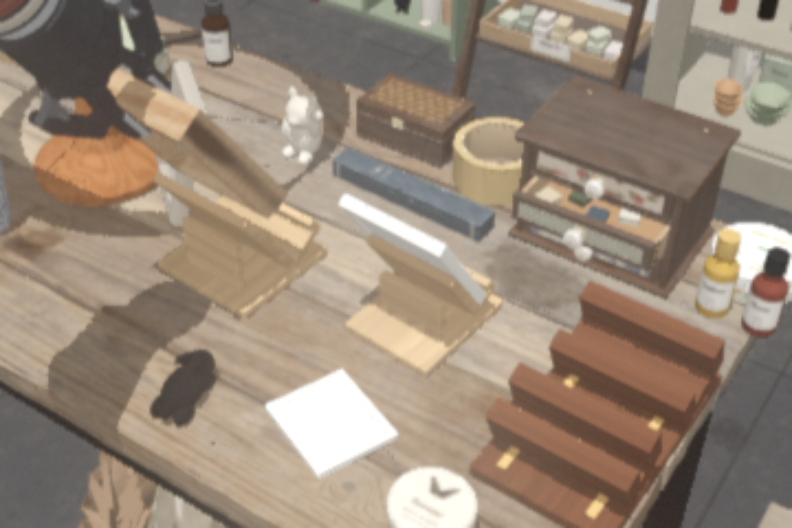

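```bash
python3 - <<'E'
from h import *
Q=np.load('pics/rack.npy'); Q=Q[Q[:,0]<.66]; Q=Q[Q[:,1]<-.15]
t=.38
def face(z0,z1,x0,x1,name):
    # robust fit of plane with lean .38: x*cos(psi)+y*sin(psi) ... = c - (z-.034)*tan(t)
    g=lambda p,P:(P[:,0]+p[1]*(P[:,1]+.225)-(p[0]-(P[:,2]-.034)*np.tan(t)))*np.cos(t)
    S=Q[(Q[:,2]>z0)&(Q[:,2]<z1)]; 
    S=S[(S[:,0]>x0)&(S[:,0]<x1)]
    p=np.array([(x0+x1)/2,-.04])
    p=least_squares(lambda p:g(p,S),[ (x0+x1)/2,-.04],loss='soft_l1',f_scale=.001).x
    k=abs(g(p,S))<.004; p=least_squares(lambda p:g(p,S[k]),p,loss='soft_l1',f_scale=.0015).x
    print(name,len(S),(abs(g(p,S))<.003).sum(),'x at floor z=.034,y=-.225:',p[0].round(4),'yaw deg',np.rad2deg(np.arctan(p[1])).round(2))
    # free lean
    A=np.c_[np.ones(k.sum()),S[k][:,1]+.225,S[k][:,2]-.034]; r=np.linalg.lstsq(A,S[k][:,0],rcond=None)[0]; print('   free',r.round(4),'lean',np.arctan(-r[2]).round(3))
face(.042,.063,.483,.5,'narrow rear')
face(.018,.048,.452,.476,'narrow front-bar outer')
face(.045,.066,.600,.616,'wide rear')
face(.018,.046,.552,.575,'wide front-bar outer')
# top planes
for nm,a,b,z0,z1 in (('nf top',.450,.466,.05,.064),('nr top',.4865,.503,.064,.08),('wf top',.553,.567,.047,.062),('wr top',.603,.616,.068,.082)):
    S=Q[(Q[:,0]>a)&(Q[:,0]<b)&(Q[:,2]>z0)&(Q[:,2]<z1)]
    u=S[:,2]*np.cos(t)-S[:,0]*np.sin(t); print(nm,len(S),'u',np.median(u).round(4),u.std().round(4))
S=Q[(Q[:,2]>.008)&(Q[:,2]<.02)];c=np.median(S,0)
r=cv2.minAreaRect((S[:,:2]*1000).astype(np.float32));print('base',r)
print(np.percentile(Q[:,1],[.3,1,99,99.7]))
for zlo,zhi,x0,x1 in ((.045,.08,.44,.52),(.045,.08,.54,.63)):
    S=Q[(Q[:,2]>zlo)&(Q[:,2]<zhi)&(Q[:,0]>x0)&(Q[:,0]<x1)]; print('bar y',np.percentile(S[:,1],[.3,1,99,99.7]).round(4))
E
```

```text
narrow rear 296 287 x at floor z=.034,y=-.225: 0.4996 yaw deg -2.01
   free [ 0.4996  0.0338 -0.3995] lean 0.38
narrow front-bar outer 384 363 x at floor z=.034,y=-.225: 0.4619 yaw deg -2.1
   free [ 0.4619  0.0358 -0.3926] lean 0.374
wide rear 324 318 x at floor z=.034,y=-.225: 0.6185 yaw deg -2.02
   free [ 0.6185  0.0341 -0.3981] lean 0.379
wide front-bar outer 403 387 x at floor z=.034,y=-.225: 0.5614 yaw deg -2.16
   free [ 0.5614  0.0372 -0.393 ] lean 0.374
nf top 316 u -0.1185 0.0017
nr top 350 u -0.1186 0.0017
wf top 415 u -0.1592 0.0018
wr top 353 u -0.1592 0.0016
base ((538.8134765625, -223.14410400390625), (124.45932006835938, 214.09158325195312), 87.88471984863281)
[-0.28820441 -0.28739486 -0.16298682 -0.16059564]
bar y [-0.2838 -0.2836 -0.1624 -0.1609]
bar y [-0.2883 -0.2879 -0.1659 -0.164 ]
```

```bash
cat >> h.py <<'E'
def inhand(p,t,h,s):
    Rm=R.from_euler('ZY',[p[3],-t]).as_matrix(); foot=p[:3]-Rm[:,2]*h[2]
    print('TCP in object frame (foot origin):',((s['ee_pos']-foot)@Rm).round(4)); 
    rel=Rm.T@s['ee_rot']; print(' tool x in obj',rel[:,0].round(3),' y',rel[:,1].round(3))
E
python3 - <<'E'
from h import *
s=sense()
z=np.load('pics/s2.npz'); W=cloud(z['im'],z['d'],z['K'],z['T'])
P=W[np.isfinite(W[...,0])]
c0=s['ee_pos']-.0515*np.array([-.55,.045,.83]); print(c0)
P=P[(np.linalg.norm(P-c0,axis=1)<.12)&(P[:,2]>.075)]
p=fitcloud(P,HF,np.r_[c0,-.076,.585]); inhand(p,p[4],HF,s)
p=fitcloud(P,HF,np.r_[c0,-.076],.585); inhand(p,.585,HF,s)
im,d,K,T=grab('wrist','w3')
W=cloud(im,d,K,T);P=W[np.isfinite(W[...,0])]
P=P[(np.linalg.norm(P-c0,axis=1)<.12)&(P[:,2]>.075)]
p=fitcloud(P,HF,np.r_[c0,-.076],.585); inhand(p,.585,HF,s)
E
```

```text
[0.49031423 0.17206117 0.16996494]
2947 1905 [ 0.4923  0.1707  0.1699 -0.0904  0.5929] rms 0.00148 topmid [0.4464 0.1749 0.2384] foot [0.5383 0.1666 0.1015] 
  local [[-0.0177, -0.0643, -0.0758], [0.0145, 0.0488, 0.0846]]
TCP in object frame (foot origin): [-0.0014  0.0009  0.1351]
 tool x in obj [-0.006  0.001 -1.   ]  y [-1.    -0.015  0.006]
2947 1898 [ 0.4925  0.1707  0.1701 -0.091 ] rms 0.00145 topmid [0.4471 0.1748 0.2389] foot [0.5379 0.1665 0.1013] 
  local [[-0.0174, -0.0643, -0.076], [0.014, 0.0488, 0.0845]]
TCP in object frame (foot origin): [-0.0021  0.0009  0.135 ]
 tool x in obj [ 0.002  0.002 -1.   ]  y [-1.    -0.016 -0.002]
35654 21467 [ 0.4924  0.1709  0.1709 -0.0894] rms 0.00096 topmid [0.447  0.1749 0.2397] foot [0.5378 0.1668 0.1021] 
  local [[-0.0163, -0.0627, 0.0421], [0.0138, 0.0267, 0.084]]
TCP in object frame (foot origin): [-0.0024  0.0008  0.1343]
 tool x in obj [ 0.002  0.001 -1.   ]  y [-1.    -0.014 -0.002]
```

View pics/w3.png

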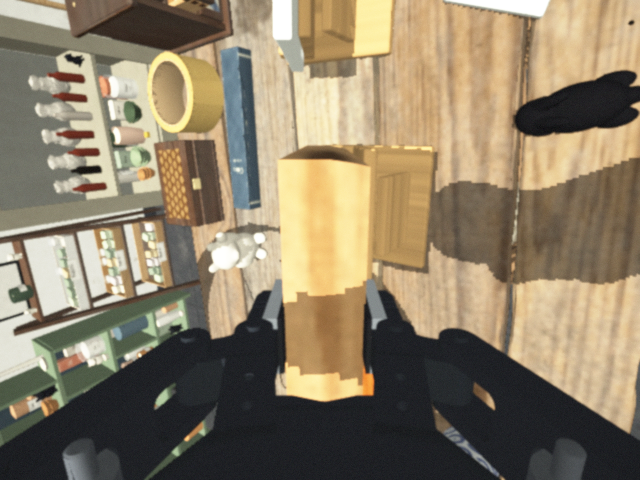

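```bash
python3 - <<'E'
from h import *
s=sense();j0=s['joint_positions']
scan('wide pre fl',[.5137,-.2241,.252],-.036,.38,60)
rows=[(0,-.5,3,0,2,0)]*4+[(.5,-4,.2,0,.4,.25)]*9
print('A');j=simrows(j0,rows)
p,T=fk(j,PF,SGN);Rt=toolR(-.036,.38);Rt[:,1:]*=-1
d=(np.array([.5137,-.2241,.252])-p[-1])*100; rv=np.rad2deg(R.from_matrix(Rt@(T@CC).T).as_rotvec()); print(d,rv)
j=simrows(j,[tuple(np.r_[d/3,rv/3])]*3)
j=simrows(j,[(1.2,0,-3.1,0,0,0)]*3)
E
```

```text
wide pre fl 88
   -1 (np.int64(-9), np.int64(24), np.int64(47), np.int64(112), np.int64(-47), np.int64(41), np.int64(-116)) [0.21 0.02 0.75] 26.5
   1 (np.int64(-2), np.int64(21), np.int64(37), np.int64(112), np.int64(-41), np.int64(38), np.int64(59)) [ 0.19 -0.    0.76] 26.4
   1 (np.int64(-4), np.int64(22), np.int64(39), np.int64(112), np.int64(-42), np.int64(38), np.int64(60)) [0.19 0.   0.76] 26.4
   1 (np.int64(-2), np.int64(21), np.int64(37), np.int64(112), np.int64(-41), np.int64(38), np.int64(59)) [ 0.19 -0.    0.76] 26.4
   1 (np.int64(0), np.int64(21), np.int64(34), np.int64(112), np.int64(-39), np.int64(37), np.int64(57)) [ 0.19 -0.01  0.76] 26.4
   -1 (np.int64(7), np.int64(19), np.int64(25), np.int64(112), np.int64(-34), np.int64(35), np.int64(-128)) [ 0.17 -0.03  0.76] 26.3
A
[-52  13  21 130  51  19  97] dj 19.3 err 0.0002 0.004 elb [0.08 0.09 0.78] wr [0.29 0.18 0.49]
[-48   9  16 127  39  25 111] dj 14.1 err 0.0001 0.002 elb [0.06 0.06 0.79] wr [0.3  0.18 0.52]
[-45   7  15 123  30  31 121] dj 10.4 err 0.0 0.001 elb [0.05 0.04 0.79] wr [0.3  0.18 0.55]
[-44   4  14 1
[... 907 characters left out ...]
 elb [ 0.03 -0.16  0.77] wr [ 0.37 -0.15  0.61]
[ 1.95683476 -2.4938248  -8.82947186] [7.36791291 1.49715792 4.68380841]
[ 75  22 -70 112  36  40 163] dj 4.5 err 0.0 0.0 elb [ 0.05 -0.19  0.75] wr [ 0.38 -0.18  0.58]
[ 74  27 -69 113  39  39 163] dj 4.8 err 0.0 0.0 elb [ 0.06 -0.23  0.74] wr [ 0.39 -0.2   0.55]
[ 73  32 -68 112  42  38 163] dj 5.2 err 0.0 0.0 elb [ 0.07 -0.27  0.71] wr [ 0.39 -0.22  0.52]
[ 69  34 -63 113  46  35 159] dj 4.9 err 0.0 0.0 elb [ 0.1  -0.28  0.7 ] wr [ 0.41 -0.22  0.49]
[ 64  37 -58 113  50  32 156] dj 4.9 err 0.0 0.001 elb [ 0.13 -0.29  0.69] wr [ 0.42 -0.22  0.46]
[ 60  39 -53 113  54  29 152] dj 4.8 err 0.0 0.001 elb [ 0.15 -0.29  0.68] wr [ 0.43 -0.22  0.43]
```

```bash
python3 - <<'E'
from h import *
s=sense();j0=s['joint_positions']
def fin(j):
    p,T=fk(j,PF,SGN);Rt=toolR(-.036,.38);Rt[:,1:]*=-1
    d=(np.array([.5137,-.2241,.252])-p[-1])*100; rv=np.rad2deg(R.from_matrix(Rt@(T@CC).T).as_rotvec()); print('fin',d.round(1),rv.round(1))
    n=int(max(abs(d).max()/4,abs(rv).max()/7))+1
    return simrows(j,[tuple(np.r_[d/n,rv/n])]*n)
for name,rows in {'B':[(0,-1.5,2.5,0,1,0)]*4+[(2.5,-3,0,0,1,0)]*4+[(.5,-4,0,0,.5,0)]*5,
 'C':[(0,-1.5,2.5,-3,1,-4)]*4+[(2.5,-3,0,-2,1,-4)]*4+[(.5,-4,0,0,.5,0)]*5,
 'D':[(0,-1.5,2.5,3,1,-7)]*4+[(2.5,-3,0,2,1,-7)]*4+[(.5,-4,0,0,.5,0)]*5}.items():
    print(name);j=simrows(j0,rows);fin(j)
E
```

```text
B
[-54  13  24 132  57  16  92] dj 14.4 err 0.0001 0.003 elb [0.08 0.09 0.78] wr [0.29 0.17 0.48]
[-49   9  20 130  47  20 105] dj 12.7 err 0.0001 0.002 elb [0.06 0.06 0.79] wr [0.29 0.16 0.5 ]
[-46   6  19 128  38  24 116] dj 11.1 err 0.0001 0.002 elb [0.04 0.04 0.79] wr [0.29 0.14 0.53]
[-44   3  18 126  32  28 125] dj 9.4 err 0.0 0.001 elb [0.02 0.02 0.79] wr [0.29 0.13 0.56]
[-38   5  19 124  24  27 137] dj 12.3 err 0.0001 0.002 elb [0.04 0.03 0.79] wr [0.32 0.1  0.56]
[-31   7  19 122  17  26 149] dj 12.0 err 0.0001 0.002 elb [0.06 0.03 0.79] wr [0.35 0.08 0.56]
[-25   9  17 118  10  27 160] dj 10.7 err 0.0001 0.002 elb [0.08 0.03 0.79] wr [0.38 0.05 0.56]
[ -8  11   4 115  11  28 163] dj 16.1 err 0.0002 0.005 elb [0.1  0.01 0.78] wr [0.41 0.02 0.57]
[ 11  12 -13 114  15  29 163] dj 19.7 err 0.0002 0.006 elb [ 0.11 -0.03  0.78] wr [ 0.41 -0.02  0.57]
[ 28  14 -28 112  20  31 163] dj 16.8 err 0.0002 0.004 elb [ 0.11 -0.06  0.78] wr [ 0.42 -0.06  0.57]
[ 41  17 -39 110  24  33 163] dj 12.9 err 0.0001 0.003 elb [ 0.11 -0.1   0.77] wr [ 0.43 -0.1   0.57]
[ 51  21 -48 108  29  36 163
[... 3581 characters left out ...]
  15 105  -6  36 160] dj 8.4 err 0.0 0.001 elb [ 0.17 -0.02  0.77] wr [ 0.45 -0.16  0.56]
[ 17  18   2 107  -1  34 163] dj 12.8 err 0.0001 0.003 elb [ 0.15 -0.05  0.77] wr [ 0.44 -0.17  0.55]
[ 32  18 -15 109   7  33 163] dj 17.4 err 0.0001 0.003 elb [ 0.14 -0.09  0.77] wr [ 0.43 -0.18  0.55]
[ 45  20 -31 110  16  32 163] dj 15.8 err 0.0001 0.003 elb [ 0.12 -0.13  0.76] wr [ 0.42 -0.19  0.54]
[ 56  22 -44 111  24  33 163] dj 13.5 err 0.0001 0.002 elb [ 0.11 -0.17  0.75] wr [ 0.41 -0.2   0.54]
[ 65  26 -56 112  32  34 163] dj 11.4 err 0.0001 0.001 elb [ 0.09 -0.21  0.74] wr [ 0.4  -0.21  0.53]
[ 72  31 -66 113  41  37 163] dj 9.9 err 0.0001 0.001 elb [ 0.08 -0.26  0.72] wr [ 0.39 -0.22  0.52]
```

```bash
python3 -m pendant '[{"claw":1,"x":0,"y":-1,"z":2.2,"wx":0,"wy":1,"wz":0},{"claw":1,"x":0,"y":-1.5,"z":2.5,"wx":0,"wy":1,"wz":0},{"claw":1,"x":0,"y":-1.5,"z":2.5,"wx":0,"wy":1,"wz":0},{"claw":1,"x":0,"y":-1.5,"z":2.5,"wx":0,"wy":1,"wz":0},{"claw":1,"x":2,"y":-2.5,"z":0,"wx":0,"wy":1,"wz":0},{"claw":1,"x":2,"y":-2.5,"z":0,"wx":0,"wy":1,"wz":0},{"claw":1,"x":2,"y":-2.5,"z":0,"wx":0,"wy":1,"wz":0}]'; python3 - <<'E'
from h import *
togo([.5137,-.2241,.252],-.036,.38,-1)
E
```

```text
clock: 7.9
ee_pos: [0.5165, 0.0405, 0.2978]
ee_rot: [[0.43, -0.9, 0.067], [-0.064, 0.044, 0.997], [-0.901, -0.433, -0.039]]
contact_force: [0.4, 1.8, -3.2]
finger_gap: 0.029
j [-21.7   9.7  11.4 117.7  13.2  29.  155.6] pos [0.5165 0.0405 0.2978] F [ 0.4  1.8 -3.2] gap 0.029 t 7.9
TOGO cm [ -0.28 -26.46  -4.58] deg [2.41 3.77 1.69]
```

```bash
python3 -m pendant '[{"claw":1,"x":0,"y":-2,"z":0.3,"wx":0,"wy":0.5,"wz":0},{"claw":1,"x":0,"y":-2,"z":0.3,"wx":0,"wy":0.5,"wz":0},{"claw":1,"x":0,"y":-2,"z":0.2,"wx":0,"wy":0.5,"wz":0},{"claw":1,"x":0,"y":-2,"z":0.2,"wx":0,"wy":0.5,"wz":0},{"claw":1,"x":0,"y":-2,"z":0.2,"wx":0,"wy":0.5,"wz":0},{"claw":1,"x":0,"y":-2,"z":0.2,"wx":0,"wy":0.5,"wz":0}]'; python3 - <<'E'
from h import *
togo([.5137,-.2241,.252],-.036,.38,-1)
E
```

```text
clock: 8.5
ee_pos: [0.5121, -0.0857, 0.298]
ee_rot: [[0.356, -0.931, 0.079], [-0.082, 0.053, 0.995], [-0.931, -0.361, -0.058]]
contact_force: [0.8, 0.0, -4.4]
finger_gap: 0.0292
j [ 35.3  13.2 -36.6 113.5  20.9  36.3 162.1] pos [ 0.5121 -0.0857  0.298 ] F [ 0.8  0.  -4.4] gap 0.0292 t 8.5
TOGO cm [  0.16 -13.84  -4.6 ] deg [ 3.27 -0.78  2.52]
```

Tracking well. Continuing to above the wide slot.

```bash
python3 -m pendant '[{"claw":1,"x":0,"y":-2.5,"z":0,"wx":0.5,"wy":0,"wz":0.4},{"claw":1,"x":0,"y":-2.5,"z":0,"wx":0.5,"wy":0,"wz":0.4},{"claw":1,"x":0,"y":-2.5,"z":0,"wx":0.5,"wy":0,"wz":0.4},{"claw":1,"x":0,"y":-2.5,"z":-0.5,"wx":0.5,"wy":0,"wz":0.4},{"claw":1,"x":0,"y":-2.5,"z":-1,"wx":0.5,"wy":0,"wz":0.4},{"claw":1,"x":0,"y":-1,"z":-1,"wx":0.5,"wy":0,"wz":0.4},{"claw":1,"x":0,"y":0,"z":0,"wx":0,"wy":0,"wz":0}]'; python3 - <<'E'
from h import *
togo([.5137,-.2241,.252],-.036,.38,-1)
E
```

```text
clock: 9.2
ee_pos: [0.5004, -0.2425, 0.2579]
ee_rot: [[0.336, -0.939, 0.072], [-0.031, 0.065, 0.997], [-0.941, -0.337, -0.008]]
contact_force: [-1.6, -0.1, -2.8]
finger_gap: 0.0292
j [ 72.7  31.7 -68.5 109.6  40.8  43.4 161.9] pos [ 0.5004 -0.2425  0.2579] F [-1.6 -0.1 -2.8] gap 0.0292 t 9.2
TOGO cm [ 1.33  1.84 -0.59] deg [ 0.32 -2.09  2.07]
```

```bash
python3 -m pendant '[{"claw":1,"x":0.7,"y":0.9,"z":-0.3,"wx":0.2,"wy":-1,"wz":1},{"claw":1,"x":0.6,"y":0.9,"z":-0.3,"wx":0.1,"wy":-1,"wz":1},{"claw":1,"x":0,"y":0,"z":0,"wx":0,"wy":0,"wz":0}]'; python3 - <<'E'
from h import *
togo([.5137,-.2241,.252],-.036,.38,-1)
s=sense()
im,d,K,T=grab('scene','s3')
cv2.imwrite('pics/s3c.png',cv2.resize(im[150:390,300:520][:,:,::-1],None,fx=2.5,fy=2.5))
W=cloud(im,d,K,T);P=W[np.isfinite(W[...,0])]
Rm=R.from_euler('ZY',[-.036,-.38]).as_matrix(); c0=s['ee_pos']-.0522*Rm[:,2]
P=P[(np.linalg.norm(P-c0,axis=1)<.12)&(P[:,2]>.10)]
p=fitcloud(P,HF,np.r_[c0,-.036],.38); inhand(p,.38,HF,s)
p=fitcloud(P,HF,np.r_[c0,-.036,.38]); inhand(p,p[4],HF,s)
E
```

```text
clock: 9.5
ee_pos: [0.5129, -0.2226, 0.2494]
ee_rot: [[0.368, -0.929, 0.037], [-0.013, 0.034, 0.999], [-0.93, -0.369, 0.001]]
contact_force: [0.2, 1.2, -2.6]
finger_gap: 0.0291
j [ 70.7  32.  -67.8 111.3  42.5  39.6 160.3] pos [ 0.5129 -0.2226  0.2494] F [ 0.2  1.2 -2.6] gap 0.0291 t 9.5
TOGO cm [ 0.08 -0.15  0.26] deg [-0.04 -0.14  0.03]
4857 2727 [ 0.5325 -0.2243  0.1998 -0.0386] rms 0.00136 topmid [ 0.5019 -0.2231  0.2765] foot [ 0.5631 -0.2254  0.1232] 
  local [[-0.0169, -0.0631, -0.0771], [0.0145, 0.0585, 0.0843]]
TCP in object frame (foot origin): [1.000e-04 9.000e-04 1.358e-01]
 tool x in obj [-0.003  0.001 -1.   ]  y [-1.    -0.002  0.003]
4857 2719 [ 0.5325 -0.2243  0.1999 -0.0387  0.3764] rms 0.00134 topmid [ 0.5022 -0.2231  0.2766] foot [ 0.5628 -0.2254  0.1231] 
  local [[-0.0166, -0.0631, -0.0771], [0.0142, 0.0585, 0.0844]]
TCP in object frame (foot origin): [-1.000e-04  9.000e-04  1.358e-01]
 tool x in obj [ 0.001  0.001 -1.   ]  y [-1.    -0.002 -0.001]
```

View pics/s3c.png

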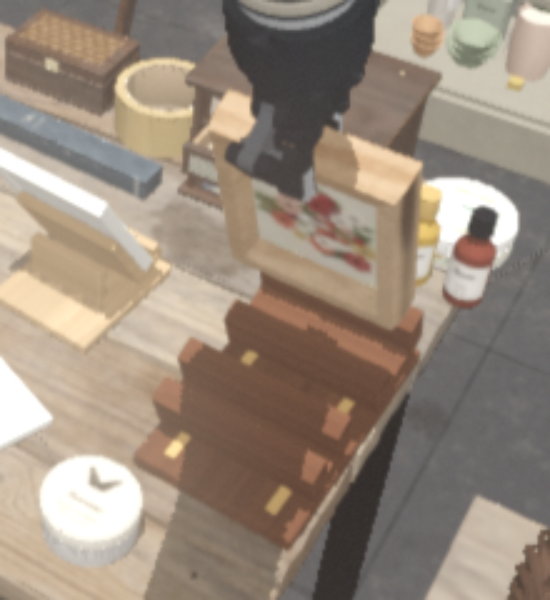

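```bash
python3 -m pendant '[{"claw":1,"x":0.7,"y":0,"z":-1.5,"wx":0,"wy":-0.1,"wz":0},{"claw":1,"x":0.7,"y":-0.1,"z":-1.5,"wx":0,"wy":0,"wz":0},{"claw":1,"x":0.6,"y":0,"z":-1.5,"wx":0,"wy":0,"wz":0},{"claw":1,"x":0.4,"y":0,"z":-1,"wx":0,"wy":0,"wz":0},{"claw":1,"x":0,"y":0,"z":0,"wx":0,"wy":0,"wz":0}]'; cat >> h.py <<'E'
def chk(h,psi,t,L,F,tag,zmin=.1):
    s=sense(); im,d,K,T=grab('scene',tag); W=cloud(im,d,K,T);P=W[np.isfinite(W[...,0])]
    Rm=R.from_euler('ZY',[psi,-t]).as_matrix(); c0=s['ee_pos']-L*Rm[:,2]
    P=P[(np.linalg.norm(P-c0,axis=1)<.12)&(P[:,2]>zmin)]
    p=fitcloud(P,h,np.r_[c0,psi,t]); Rp=R.from_euler('ZY',[p[3],-p[4]]).as_matrix(); foot=p[:3]-Rp[:,2]*h[2]
    print('foot->F in slot axes (mm):',((np.array(F)-foot)@Rm*1000).round(1),'world',((np.array(F)-foot)*100).round(2),'F',s['contact_force'].round(1))
E
python3 - <<'E'
from h import *
togo([.5508,-.2254,.1591],-.036,.38,-1)
chk(HF,-.036,.38,.0522,[.6007,-.2262,.034],'s4',.09)
E
```

```text
clock: 10.05
ee_pos: [0.5398, -0.2209, 0.1962]
ee_rot: [[0.374, -0.927, 0.032], [-0.019, 0.027, 0.999], [-0.927, -0.374, -0.007]]
contact_force: [-1.2, -0.1, -3.9]
finger_gap: 0.0291
j [ 62.5  35.5 -59.1 112.5  50.6  33.7 153.2] pos [ 0.5398 -0.2209  0.1962] F [-1.2 -0.1 -3.9] gap 0.0291 t 10.05
TOGO cm [ 1.1  -0.45 -3.71] deg [ 0.41  0.17 -0.21]
3305 1931 [ 0.5595 -0.2228  0.1468 -0.0334  0.3798] rms 0.00123 topmid [ 0.5289 -0.2218  0.2234] foot [ 0.5901 -0.2238  0.0701] 
  local [[-0.0164, -0.0633, -0.0499], [0.0143, 0.0589, 0.0848]]
foot->F in slot axes (mm): [ -3.5  -2.  -37.5] world [ 1.06 -0.24 -3.61] F [-1.2 -0.1 -3.9]
```

```bash
python3 -m pendant '[{"claw":1,"x":-0.3,"y":-0.2,"z":-0.1,"wx":0.4,"wy":0.1,"wz":-0.2},{"claw":1,"x":0,"y":0,"z":0,"wx":0,"wy":0,"wz":0}]'; python3 - <<'E'
from h import *
togo([.5508,-.2254,.1591],-.036,.38,-1)
chk(HF,-.036,.38,.0522,[.6007,-.2262,.034],'s5',.09)
E
```

```text
clock: 10.3
ee_pos: [0.5372, -0.2228, 0.1972]
ee_rot: [[0.374, -0.927, 0.036], [-0.014, 0.033, 0.999], [-0.927, -0.374, -0.001]]
contact_force: [0.3, -0.3, -3.1]
finger_gap: 0.0288
j [ 63.3  35.6 -59.6 112.6  50.1  33.8 153.6] pos [ 0.5372 -0.2228  0.1972] F [ 0.3 -0.3 -3.1] gap 0.0288 t 10.3
TOGO cm [ 1.36 -0.26 -3.81] deg [ 0.07  0.22 -0.01]
3327 1970 [ 0.557  -0.2245  0.1477 -0.0378  0.3821] rms 0.00122 topmid [ 0.5263 -0.2233  0.2242] foot [ 0.5878 -0.2257  0.0711] 
  local [[-0.0164, -0.0632, -0.0507], [0.0144, 0.0587, 0.0849]]
foot->F in slot axes (mm): [ -1.8  -0.1 -39.3] world [ 1.29 -0.05 -3.71] F [ 0.3 -0.3 -3.1]
```

```bash
python3 -m pendant '[{"claw":1,"x":0.1,"y":0,"z":-0.5,"wx":0,"wy":0.2,"wz":0},{"claw":1,"x":0.15,"y":0,"z":-0.5,"wx":0,"wy":0,"wz":0},{"claw":1,"x":0.2,"y":0,"z":-0.5,"wx":0,"wy":0,"wz":0},{"claw":1,"x":0,"y":0,"z":0,"wx":0,"wy":0,"wz":0}]'; python3 - <<'E'
from h import *
togo([.5508,-.2254,.1591],-.036,.38,-1)
chk(HF,-.036,.38,.0522,[.6007,-.2262,.034],'s6',.09)
E
```

```text
clock: 10.75
ee_pos: [0.5426, -0.2232, 0.1823]
ee_rot: [[0.373, -0.927, 0.037], [-0.015, 0.034, 0.999], [-0.928, -0.374, -0.002]]
contact_force: [0.3, 0.4, -3.3]
finger_gap: 0.0291
j [ 61.4  36.6 -57.3 112.9  52.2  32.3 151.8] pos [ 0.5426 -0.2232  0.1823] F [ 0.3  0.4 -3.3] gap 0.0291 t 10.75
TOGO cm [ 0.82 -0.22 -2.32] deg [0.1  0.17 0.05]
2904 1811 [ 0.5624 -0.225   0.1329 -0.0382  0.3811] rms 0.00123 topmid [ 0.5318 -0.2239  0.2095] foot [ 0.5931 -0.2262  0.0563] 
  local [[-0.0164, -0.0632, -0.0357], [0.0143, 0.0589, 0.0847]]
foot->F in slot axes (mm): [ -1.2   0.3 -23.6] world [ 0.76  0.   -2.23] F [ 0.3  0.4 -3.3]
```

```bash
python3 -m pendant '[{"claw":1,"x":0.2,"y":0,"z":-0.5,"wx":0,"wy":0.1,"wz":0},{"claw":1,"x":0.2,"y":0,"z":-0.5,"wx":0,"wy":0,"wz":0},{"claw":1,"x":0.2,"y":0,"z":-0.5,"wx":0,"wy":0,"wz":0},{"claw":1,"x":0.1,"y":0,"z":-0.3,"wx":0,"wy":0,"wz":0},{"claw":1,"x":0,"y":0,"z":0,"wx":0,"wy":0,"wz":0}]'; python3 - <<'E'
from h import *
togo([.5508,-.2254,.1591],-.036,.38,-1)
chk(HF,-.036,.38,.0522,[.6007,-.2262,.034],'s7',.08)
E
```

```text
clock: 11.3
ee_pos: [0.5506, -0.2229, 0.1628]
ee_rot: [[0.372, -0.928, 0.036], [-0.015, 0.033, 0.999], [-0.928, -0.372, -0.001]]
contact_force: [-0.5, 0.6, -3.3]
finger_gap: 0.0288
j [ 58.8  38.  -54.4 113.   55.   30.4 149.3] pos [ 0.5506 -0.2229  0.1628] F [-0.5  0.6 -3.3] gap 0.0288 t 11.3
TOGO cm [ 0.02 -0.25 -0.37] deg [0.08 0.08 0.02]
2558 1662 [ 0.5704 -0.2247  0.1133 -0.0364  0.3812] rms 0.00124 topmid [ 0.5397 -0.2236  0.1899] foot [ 0.6011 -0.2258  0.0367] 
  local [[-0.0163, -0.0631, -0.0257], [0.0144, 0.0589, 0.0849]]
foot->F in slot axes (mm): [-1.3 -0.4 -2.4] world [-0.04 -0.04 -0.27] F [-0.5  0.6 -3.3]
```

```bash
python3 -m pendant '[{"claw":1,"x":0.1,"y":0,"z":-0.25,"wx":0,"wy":0,"wz":0},{"claw":1,"x":0.1,"y":0,"z":-0.25,"wx":0,"wy":0,"wz":0},{"claw":1,"x":0.1,"y":0,"z":-0.25,"wx":0,"wy":0,"wz":0}]'; python3 - <<'E'
from h import *
togo([.5508,-.2254,.1591],-.036,.38,-1)
E
```

```text
clock: 11.65
ee_pos: [0.553, -0.2235, 0.1611]
ee_rot: [[0.372, -0.927, 0.039], [-0.024, 0.033, 0.999], [-0.928, -0.373, -0.01]]
contact_force: [-17.3, 0.2, 24.4]
finger_gap: 0.0293
j [ 58.   38.  -53.6 113.   55.9  30.3 148.3] pos [ 0.553  -0.2235  0.1611] F [-17.3   0.2  24.4] gap 0.0293 t 11.65
TOGO cm [-0.22 -0.19 -0.2 ] deg [0.58 0.11 0.18]
```

```bash
python3 - <<'E'
from h import *
chk(HF,-.036,.38,.0522,[.6007,-.2262,.034],'s8',.08)
im=np.load('pics/s8.npz')['im'];cv2.imwrite('pics/s8c.png',cv2.resize(im[150:390,300:520][:,:,::-1],None,fx=2.5,fy=2.5))
E
```

```text
2544 1658 [ 0.5723 -0.225   0.1116 -0.0372  0.3757] rms 0.00124 topmid [ 0.5421 -0.2238  0.1884] foot [ 0.6026 -0.2261  0.0349] 
  local [[-0.0164, -0.0631, -0.0245], [0.0144, 0.0588, 0.0848]]
foot->F in slot axes (mm): [-2.1 -0.2 -0.1] world [-0.19 -0.01 -0.09] F [-17.3   0.2  24.4]
```

View pics/s8c.png

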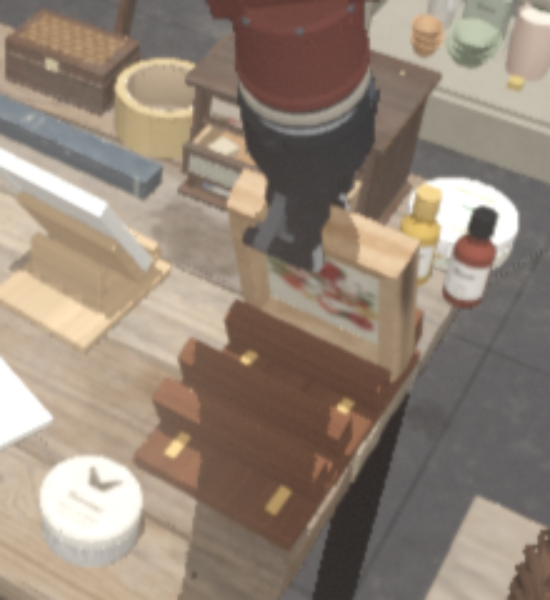

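```bash
python3 -m pendant '[{"claw":1,"x":-0.1,"y":0,"z":0,"wx":0,"wy":0,"wz":0},{"claw":0,"x":0,"y":0,"z":0,"wx":0,"wy":0,"wz":0},{"claw":0,"x":0,"y":0,"z":0,"wx":0,"wy":0,"wz":0},{"claw":0,"x":0,"y":0,"z":0,"wx":0,"wy":0,"wz":0},{"claw":0,"x":0,"y":0,"z":0,"wx":0,"wy":0,"wz":0},{"claw":0,"x":0,"y":0,"z":0,"wx":0,"wy":0,"wz":0}]'; python3 - <<'E'
from h import *
togo([.5508,-.2254,.1591],-.036,.38,-1)
E
```

```text
clock: 12.3
ee_pos: [0.5555, -0.2232, 0.1649]
ee_rot: [[0.381, -0.924, 0.038], [-0.025, 0.031, 0.999], [-0.924, -0.382, -0.012]]
contact_force: [0.1, -0.0, 0.1]
finger_gap: 0.0852
j [ 58.1  37.7 -53.6 112.9  55.9  29.9 148.3] pos [ 0.5555 -0.2232  0.1649] F [ 0.1 -0.   0.1] gap 0.0852 t 12.3
TOGO cm [-0.47 -0.22 -0.58] deg [0.69 0.66 0.12]
```

```bash
python3 -m pendant '[{"claw":0,"x":-0.6,"y":0,"z":1.4,"wx":0,"wy":0,"wz":0},{"claw":0,"x":-0.9,"y":0,"z":2.3,"wx":0,"wy":0,"wz":0},{"claw":0,"x":-1.2,"y":0,"z":3,"wx":0,"wy":0,"wz":0},{"claw":0,"x":-1.2,"y":0.5,"z":3,"wx":0,"wy":0,"wz":0},{"claw":0,"x":0,"y":1,"z":2,"wx":0,"wy":0,"wz":0}]'; python3 - <<'E'
from h import *
togo([.5508,-.2254,.1591],-.036,.38,-1)
im,d,K,T=grab('scene','s9')
cv2.imwrite('pics/s9c.png',cv2.resize(im[150:390,280:520][:,:,::-1],None,fx=2.4,fy=2.4))
W=cloud(im,d,K,T);P=W[np.isfinite(W[...,0])]
c0=np.array([.5715,-.225,.111]);P=P[(np.linalg.norm(P-c0,axis=1)<.13)&(P[:,2]>.085)&(P[:,2]<.2)]
p=fitcloud(P,HF,np.r_[c0,-.036,.38]); Rp=R.from_euler('ZY',[p[3],-p[4]]).as_matrix()
print(((p[:3]-Rp[:,2]*HF[2]-np.array([.6007,-.2262,.034]))@R.from_euler('ZY',[-.036,-.38]).as_matrix()*1000).round(1))
E
```

```text
clock: 12.8
ee_pos: [0.5141, -0.2084, 0.2816]
ee_rot: [[0.375, -0.926, 0.039], [-0.022, 0.033, 0.999], [-0.927, -0.376, -0.008]]
contact_force: [1.2, -0.3, -0.6]
finger_gap: 0.0857
j [ 72.2  30.  -72.1 109.7  40.6  43.1 160.1] pos [ 0.5141 -0.2084  0.2816] F [ 1.2 -0.3 -0.6] gap 0.0857 t 12.8
TOGO cm [  3.67  -1.7  -12.25] deg [0.45 0.3  0.15]
2491 2198 [ 0.5763 -0.2271  0.1159 -0.0411  0.6764] rms 0.00176 topmid [ 0.5247 -0.225   0.1803] foot [ 0.6279 -0.2292  0.0516] 
  local [[-0.0185, -0.0628, -0.0215], [0.0154, 0.0578, 0.0852]]
[31.9 -2.1  6.2]
```

View pics/s9c.png

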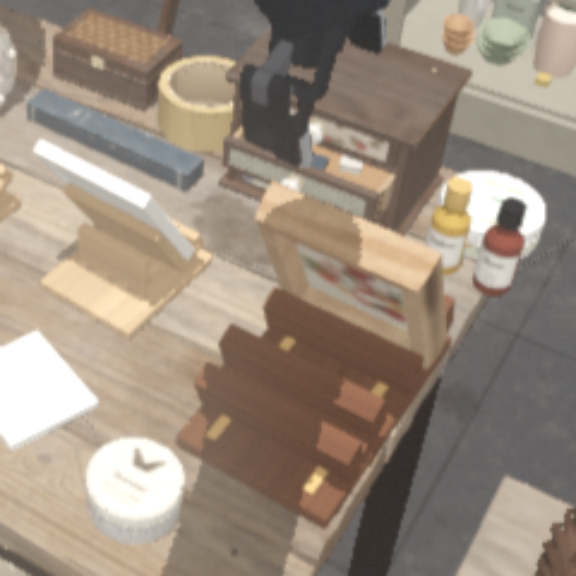

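```bash
python3 - <<'E'
from h import *
z=np.load('pics/s9.npz');W=cloud(z['im'],z['d'],z['K'],z['T']);im=z['im'].astype(int)
P=W[np.isfinite(W[...,0])];C=im[np.isfinite(W[...,0])]
m=(P[:,0]>.47)&(P[:,0]<.64)&(P[:,1]>-.31)&(P[:,1]<-.14)&(P[:,2]>.09)&(P[:,2]<.22); P=P[m]
for y in (-.28,-.26,-.24,-.22,-.2,-.18,-.17):
    S=P[abs(P[:,1]-y)<.0015]; S=S[np.argsort(S[:,2])]; print(y,[(round(a*1000),round(c*1000)) for a,_,c in S[::2]])
for t0 in (.38,.45,.5):
    Rm=R.from_euler('ZY',[-.036,-t0]).as_matrix()
    p=fitcloud(P,HF,np.r_[np.array([.6007,-.2262,.034])+Rm[:,2]*.0825,-.036,t0],thr=.003)
E
```

```text
-0.28 [(553, 93), (548, 103), (545, 109), (542, 114), (540, 118), (536, 124), (535, 129), (534, 131), (530, 136), (528, 142), (528, 142), (525, 148), (520, 155), (518, 159), (517, 162), (513, 167), (511, 172), (513, 174), (515, 174), (509, 175), (518, 176), (515, 176), (518, 177), (519, 179), (520, 180), (520, 181), (527, 181), (524, 182), (522, 183), (529, 184), (531, 185), (528, 186), (532, 187), (537, 187), (536, 189)]
-0.26 [(572, 94), (572, 97), (568, 103), (568, 105), (564, 111), (559, 120), (519, 161), (514, 170), (515, 174), (522, 175), (516, 175), (517, 176), (520, 177), (523, 178), (526, 180), (528, 181), (519, 181), (528, 182), (528, 183), (531, 184), (534, 186), (534, 186), (538, 187), (535, 188)]
-0.24 [(575, 90), (572, 96), (569, 103), (564, 111), (560, 119), (559, 122), (517, 164), (515, 168), (514, 171), (515, 172), (515, 174), (522, 175), (516, 175), (520, 177), (521, 178), (525, 179), (521, 180), (525, 181), (528, 182), (532, 183), (527, 184), (523, 185), (536, 185), (533, 186), (537, 188)]
-0.22 [(576, 91), (572, 99), (567, 109), (564, 114), (562, 120), (518, 164),
[... 1325 characters left out ...]
177), (525, 178), (523, 178), (522, 179), (524, 180), (529, 181), (531, 182), (532, 184), (537, 184), (536, 187), (539, 189)]
2412 1921 [ 0.5764 -0.2271  0.116  -0.0393  0.6767] rms 0.00128 topmid [ 0.5247 -0.225   0.1803] foot [ 0.628  -0.2291  0.0517] 
  local [[-0.0166, -0.0628, -0.0162], [0.0155, 0.0584, 0.0849]]
2412 1959 [ 0.5645 -0.2264  0.1082 -0.04    0.4848] rms 0.0011 topmid [ 0.5261 -0.2248  0.1812] foot [ 0.6029 -0.2279  0.0352] 
  local [[-0.0159, -0.063, -0.0071], [0.0141, 0.0586, 0.0847]]
2412 1911 [ 0.5538 -0.2256  0.1041 -0.0339  0.3227] rms 0.00142 topmid [ 0.5277 -0.2248  0.1823] foot [ 0.58   -0.2265  0.0258] 
  local [[-0.0165, -0.0633, -0.016], [0.0161, 0.0578, 0.085]]
```

```bash
cat >> h.py <<'E'
def simto(j,pos,yaw,tilt,fl=1,v=4,w=7,verbose=True):
    p,T=fk(np.array(j),PF,SGN);Rt=toolR(yaw,tilt);Rt[:,1:]*=fl
    d=(np.array(pos)-p[-1])*100; rv=np.rad2deg(R.from_matrix(Rt@(T@CC).T).as_rotvec())
    n=int(max(abs(d).max()/v,abs(rv).max()/w))+1; print('  ->',pos,n,'rows',(d/n).round(2),(rv/n).round(2))
    return simrows(j,[tuple(np.r_[d/n,rv/n])]*n,verbose=verbose)
E
python3 - <<'E'
from h import *
j=sense()['joint_positions']
p,T=fk(j,PF,SGN);Rc=T@CC
print('roll +');j=simrows(j,[tuple(np.r_[0,.8,.1,8.4*Rc[:,0]])]*21)
print('pre');j=simto(j,[.50,-.015,.21],-.097,.58,1)
print('grasp');j=simto(j,[.548,-.0195,.1117],-.097,.59,1,2)
print('lift');j=simto(j,[.50,-.015,.21],-.097,.58,1,2)
print('carry');j=simto(j,[.43,-.22,.23],-.036,.38,1,3)
print('ins');j=simto(j,[.457,-.222,.122],-.036,.38,1,3)
E
```

```text
roll +
[ 71  28 -70 110  38  42 153] dj 7.2 err 0.0 0.0 elb [ 0.07 -0.24  0.73] wr [ 0.41 -0.18  0.57]
[ 69  27 -68 110  36  41 146] dj 7.2 err 0.0 0.0 elb [ 0.08 -0.22  0.74] wr [ 0.41 -0.17  0.57]
[ 68  25 -66 111  33  40 139] dj 7.2 err 0.0 0.0 elb [ 0.08 -0.21  0.74] wr [ 0.41 -0.17  0.57]
[ 66  23 -64 111  31  39 131] dj 7.2 err 0.0 0.0 elb [ 0.08 -0.19  0.75] wr [ 0.41 -0.16  0.57]
[ 64  22 -62 111  29  38 124] dj 7.2 err 0.0 0.0 elb [ 0.08 -0.18  0.75] wr [ 0.41 -0.15  0.57]
[ 62  21 -59 111  27  37 117] dj 7.3 err 0.0 0.0 elb [ 0.08 -0.17  0.76] wr [ 0.41 -0.14  0.57]
[ 60  20 -57 112  25  37 109] dj 7.4 err 0.0 0.0 elb [ 0.08 -0.15  0.76] wr [ 0.41 -0.13  0.57]
[ 57  18 -55 112  23  36 102] dj 7.5 err 0.0 0.0 elb [ 0.09 -0.14  0.77] wr [ 0.41 -0.13  0.57]
[ 55  17 -53 112  21  36  94] dj 7.7 err 0.0 0.0 elb [ 0.09 -0.13  0.77] wr [ 0.41 -0.12  0.57]
[ 53  16 -50 112  20  35  86] dj 7.8 err 0.0 0.0 elb [ 0.09 -0.12  0.77] wr [ 0.41 -0.11  0.57]
[ 50  16 -48 113  18  35  78] dj 8.0 err 0.0 0.0 elb [ 0.09 -0.11  0.77] wr [ 0.41 -0.1   0.57]
[ 48  15 -46 113  17  35  70] dj 8.1 
[... 3018 characters left out ...]
r [ 0.31 -0.15  0.48]
[ 79  23 -66 129  44  21 -22] dj 7.5 err 0.0001 0.001 elb [ 0.04 -0.21  0.75] wr [ 0.3  -0.18  0.49]
[ 84  26 -70 126  42  25 -16] dj 6.0 err 0.0 0.001 elb [ 0.02 -0.23  0.74] wr [ 0.3  -0.21  0.49]
ins
  -> [0.457, -0.222, 0.122] 4 rows [ 0.68 -0.06 -2.65] [0.29 0.57 0.14]
[ 78  28 -63 127  47  22 -20] dj 6.9 err 0.0001 0.001 elb [ 0.04 -0.24  0.73] wr [ 0.31 -0.21  0.47]
[ 72  30 -56 127  51  20 -24] dj 6.8 err 0.0001 0.001 elb [ 0.07 -0.25  0.72] wr [ 0.32 -0.22  0.45]
[ 67  32 -49 127  56  17 -28] dj 6.7 err 0.0001 0.001 elb [ 0.1  -0.26  0.71] wr [ 0.33 -0.22  0.42]
[ 61  34 -42 127  61  13 -32] dj 6.8 err 0.0001 0.001 elb [ 0.13 -0.26  0.7 ] wr [ 0.34 -0.22  0.4 ]
```

```bash
python3 -m pendant '[{"claw":0,"x":0,"y":0.9,"z":0.3,"wx":3.1,"wy":-0.2,"wz":-7.8},{"claw":0,"x":0,"y":0.9,"z":0,"wx":3.1,"wy":-0.2,"wz":-7.8},{"claw":0,"x":0,"y":0.9,"z":0,"wx":3.1,"wy":-0.2,"wz":-7.8},{"claw":0,"x":0,"y":0.9,"z":0,"wx":3.1,"wy":-0.2,"wz":-7.8},{"claw":0,"x":0,"y":0.9,"z":0,"wx":3.1,"wy":-0.2,"wz":-7.8},{"claw":0,"x":0,"y":0.9,"z":0,"wx":3.1,"wy":-0.2,"wz":-7.8},{"claw":0,"x":0,"y":0.9,"z":0,"wx":3.1,"wy":-0.2,"wz":-7.8},{"claw":0,"x":0,"y":0.9,"z":0,"wx":3.1,"wy":-0.2,"wz":-7.8},{"claw":0,"x":0,"y":0.9,"z":0,"wx":3.1,"wy":-0.2,"wz":-7.8},{"claw":0,"x":0,"y":0.9,"z":0,"wx":3.1,"wy":-0.2,"wz":-7.8},{"claw":0,"x":0,"y":0.9,"z":0,"wx":3.1,"wy":-0.2,"wz":-7.8},{"claw":0,"x":0,"y":0.9,"z":0,"wx":3.1,"wy":-0.2,"wz":-7.8}]'
python3 - <<'E'
from h import *
togo([.50,-.015,.21],-.097,.58,1)
E
```

```text
clock: 14.05
ee_pos: [0.5184, -0.0944, 0.2868]
ee_rot: [[0.371, 0.254, 0.893], [-0.042, 0.965, -0.257], [-0.928, 0.058, 0.369]]
contact_force: [0.1, 0.2, 0.0]
finger_gap: 0.0854
j [ 40.5  15.3 -40.5 114.   20.3  33.7  62.7] pos [ 0.5184 -0.0944  0.2868] F [0.1 0.2 0. ] gap 0.0854 t 14.05
TOGO cm [-1.84  7.94 -7.68] deg [ 36.32 -13.2  -71.1 ]
```

```bash
python3 -m pendant '[{"claw":0,"x":-0.1,"y":0.9,"z":-0.4,"wx":3.2,"wy":-0.6,"wz":-7.8},{"claw":0,"x":-0.1,"y":0.9,"z":-0.4,"wx":3.2,"wy":-0.8,"wz":-7.8},{"claw":0,"x":-0.1,"y":0.9,"z":-0.4,"wx":3.2,"wy":-1,"wz":-7.8},{"claw":0,"x":-0.2,"y":0.9,"z":-0.4,"wx":3.3,"wy":-1.2,"wz":-7.8},{"claw":0,"x":-0.2,"y":0.9,"z":-0.4,"wx":3.4,"wy":-1.4,"wz":-7.8},{"claw":0,"x":-0.2,"y":0.9,"z":-0.6,"wx":3.6,"wy":-1.4,"wz":-7.7},{"claw":0,"x":-0.2,"y":0.9,"z":-0.8,"wx":3.8,"wy":-1.4,"wz":-7.6},{"claw":0,"x":-0.2,"y":0.9,"z":-0.8,"wx":3.8,"wy":-1.4,"wz":-7.5},{"claw":0,"x":-0.2,"y":0.8,"z":-1,"wx":3.8,"wy":-1.4,"wz":-7.5}]'
python3 - <<'E'
from h import *
togo([.49,-.015,.22],-.097,.58,1)
grab('wrist','w5')
E
```

```text
clock: 14.95
ee_pos: [0.506, -0.0098, 0.2336]
ee_rot: [[0.488, 0.872, -0.036], [-0.052, -0.012, -0.999], [-0.871, 0.49, 0.04]]
contact_force: [-0.0, 0.0, -0.9]
finger_gap: 0.0856
j [ -2.8  13.1  -2.1 128.4  31.5  11.1 -35.7] pos [ 0.506  -0.0098  0.2336] F [-0.   0.  -0.9] gap 0.0856 t 14.95
TOGO cm [-1.6  -0.52 -1.36] deg [ 2.01 -4.03 -3.41]
```

View pics/w5.png

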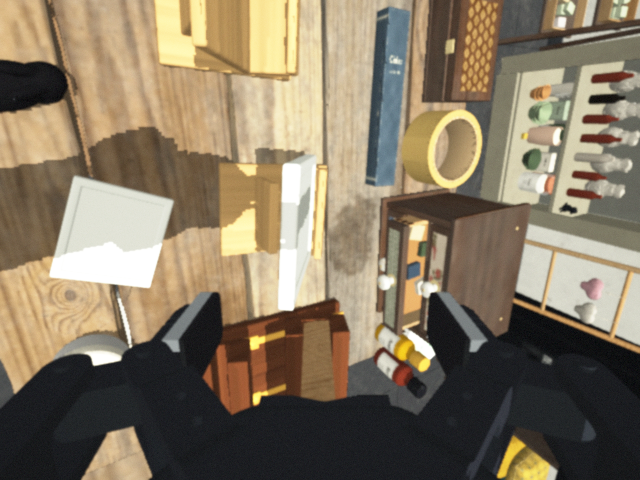

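```bash
python3 - <<'E'
from h import *
z=np.load('pics/w5.npz');W=cloud(z['im'],z['d'],z['K'],z['T']);P=W[np.isfinite(W[...,0])]
P=P[(np.linalg.norm(P-np.array([.564,-.021,.087]),axis=1)<.1)&(P[:,2]>.06)]
fitcloud(P,HP,[.564,-.021,.0875,-.096,.6]);fitcloud(P,HP,[.564,-.021,.0875,-.096],.58)
E
python3 -m pendant '[{"claw":0,"x":-0.8,"y":-0.3,"z":0,"wx":1,"wy":-2,"wz":-1.7},{"claw":0,"x":-0.8,"y":-0.2,"z":0,"wx":1,"wy":-2,"wz":-1.7},{"claw":0,"x":0,"y":0,"z":0,"wx":-4.6,"wy":0.4,"wz":7.1},{"claw":0,"x":0,"y":0,"z":0,"wx":-4.6,"wy":0.4,"wz":7.1},{"claw":0,"x":0,"y":0,"z":0,"wx":-4.6,"wy":0.4,"wz":7.1},{"claw":0,"x":0,"y":0,"z":0,"wx":-4.6,"wy":0.4,"wz":7.1}]'
python3 - <<'E'
from h import *
togo([.49,-.015,.22],-.097,.58,-1)
E
```

```text
4003 3910 [ 0.5617 -0.0212  0.0874 -0.0941  0.5625] rms 0.00068 topmid [ 0.5285 -0.0181  0.1402] foot [ 0.5949 -0.0243  0.0345] 
  local [[-0.0048, -0.0509, -0.0295], [0.0075, 0.055, 0.0637]]
4003 3910 [ 0.562  -0.0212  0.0875 -0.0946] rms 0.00074 topmid [ 0.5279 -0.018   0.1398] foot [ 0.5961 -0.0245  0.0353] 
  local [[-0.0041, -0.0509, -0.0295], [0.0074, 0.055, 0.0637]]
clock: 15.6
ee_pos: [0.4883, -0.0065, 0.2307]
ee_rot: [[0.543, 0.735, 0.406], [-0.045, 0.509, -0.86], [-0.839, 0.448, 0.309]]
contact_force: [0.4, 0.8, -0.5]
finger_gap: 0.0851
j [-15.1  11.8  12.  134.2  56.1   2.9 -29.6] pos [ 0.4883 -0.0065  0.2307] F [ 0.4  0.8 -0.5] gap 0.0851 t 15.6
TOGO cm [ 0.17 -0.85 -1.07] deg [-78.89   7.03 121.13]
```

```bash
python3 -m pendant '[{"claw":0,"x":0,"y":-0.1,"z":0,"wx":-4.6,"wy":0.4,"wz":7.1},{"claw":0,"x":0,"y":-0.1,"z":0,"wx":-4.6,"wy":0.4,"wz":7.1},{"claw":0,"x":0,"y":-0.1,"z":0,"wx":-4.6,"wy":0.4,"wz":7.1},{"claw":0,"x":0,"y":-0.1,"z":0,"wx":-4.6,"wy":0.4,"wz":7.1},{"claw":0,"x":0,"y":-0.1,"z":0,"wx":-4.6,"wy":0.4,"wz":7.1},{"claw":0,"x":0,"y":0,"z":0,"wx":-4.6,"wy":0.4,"wz":7.1},{"claw":0,"x":0,"y":0,"z":0,"wx":-4.6,"wy":0.4,"wz":7.1},{"claw":0,"x":0,"y":0,"z":0,"wx":-4.6,"wy":0.4,"wz":7.1},{"claw":0,"x":0,"y":0,"z":0,"wx":-4.6,"wy":0.4,"wz":7.1},{"claw":0,"x":0,"y":0,"z":0,"wx":-4.6,"wy":0.4,"wz":7.1}]'
python3 - <<'E'
from h import *
togo([.49,-.015,.22],-.097,.58,-1)
E
```

```text
clock: 16.6
ee_pos: [0.4925, -0.0121, 0.2327]
ee_rot: [[0.544, -0.352, 0.762], [-0.045, 0.894, 0.445], [-0.838, -0.276, 0.47]]
contact_force: [0.3, -0.1, -0.6]
finger_gap: 0.0855
j [  6.2  12.1 -12.3 133.1  73.6   8.2  39.5] pos [ 0.4925 -0.0121  0.2327] F [ 0.3 -0.1 -0.6] gap 0.0855 t 16.6
TOGO cm [-0.25 -0.29 -1.27] deg [-32.42   2.74  49.05]
```

```bash
python3 -m pendant '[{"claw":0,"x":0,"y":0,"z":0,"wx":-4.6,"wy":0.4,"wz":7},{"claw":0,"x":0,"y":0,"z":0,"wx":-4.6,"wy":0.4,"wz":7},{"claw":0,"x":0,"y":-0.1,"z":-0.2,"wx":-4.6,"wy":0.4,"wz":7},{"claw":0,"x":0,"y":-0.1,"z":-0.2,"wx":-4.6,"wy":0.4,"wz":7},{"claw":0,"x":0,"y":-0.1,"z":-0.2,"wx":-4.6,"wy":0.4,"wz":7},{"claw":0,"x":0,"y":0,"z":-0.2,"wx":-4.6,"wy":0.4,"wz":7},{"claw":0,"x":0,"y":0,"z":0,"wx":-4.2,"wy":0.4,"wz":6.2}]'
python3 - <<'E'
from h import *
togo([.5470,-.0198,.1125],-.096,.58,-1)
grab('wrist','w6')
z=np.load('pics/w6.npz');W=cloud(z['im'],z['d'],z['K'],z['T']);P=W[np.isfinite(W[...,0])]
P=P[(np.linalg.norm(P-np.array([.564,-.021,.087]),axis=1)<.1)&(P[:,2]>.06)]
fitcloud(P,HP,[.564,-.021,.0875,-.096,.6]);fitcloud(P,HP,[.564,-.021,.0875,-.096],.58)
E
```

```text
clock: 17.3
ee_pos: [0.4956, -0.0166, 0.2262]
ee_rot: [[0.546, -0.834, 0.085], [-0.051, 0.069, 0.996], [-0.836, -0.548, -0.005]]
contact_force: [0.5, 0.4, 0.2]
finger_gap: 0.0859
j [ 11.   13.5 -17.7 133.3  84.8   9.8  88.3] pos [ 0.4956 -0.0166  0.2262] F [0.5 0.4 0.2] gap 0.0859 t 17.3
TOGO cm [  5.14  -0.32 -11.37] deg [ 0.28 -0.02 -0.61]
3764 3371 [ 0.5611 -0.0206  0.0868 -0.0981  0.5527] rms 0.00114 topmid [ 0.5284 -0.0174  0.14  ] foot [ 0.5938 -0.0238  0.0336] 
  local [[-0.0105, -0.0551, -0.0276], [0.0075, 0.051, 0.0637]]
3764 3329 [ 0.5616 -0.0207  0.0871 -0.0964] rms 0.00113 topmid [ 0.5275 -0.0174  0.1394] foot [ 0.5957 -0.024   0.0348] 
  local [[-0.0105, -0.055, -0.0277], [0.0075, 0.0512, 0.0637]]
```

View pics/w6.png

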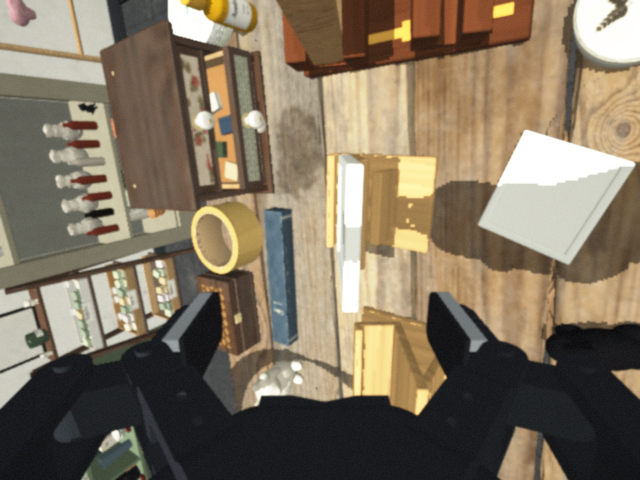

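```bash
python3 -m pendant '[{"claw":0,"x":-0.8,"y":0,"z":-0.6,"wx":0.3,"wy":0,"wz":-0.3},{"claw":0,"x":-0.9,"y":0,"z":-0.5,"wx":0,"wy":0,"wz":-0.3},{"claw":0,"x":1.3,"y":-0.1,"z":-2,"wx":0,"wy":0,"wz":0},{"claw":0,"x":1.3,"y":-0.1,"z":-2,"wx":0,"wy":0,"wz":0},{"claw":0,"x":1.3,"y":-0.1,"z":-2,"wx":0,"wy":0,"wz":0},{"claw":0,"x":0,"y":0,"z":0,"wx":0,"wy":0,"wz":0}]'
python3 - <<'E'
from h import *
togo([.5469,-.0196,.1114],-.096,.58,-1)
E
```

```text
clock: 17.95
ee_pos: [0.5221, -0.0199, 0.1564]
ee_rot: [[0.554, -0.827, 0.094], [-0.049, 0.079, 0.996], [-0.831, -0.556, 0.003]]
contact_force: [-1.4, 0.3, -0.6]
finger_gap: 0.0858
j [ 19.3  26.2 -30.2 135.1 124.2  22.   49.5] pos [ 0.5221 -0.0199  0.1564] F [-1.4  0.3 -0.6] gap 0.0858 t 17.95
TOGO cm [ 2.48  0.03 -4.5 ] deg [-0.13  0.56 -0.13]
```

```bash
python3 -m pendant '[{"claw":0,"x":0.6,"y":0,"z":-1.5,"wx":0,"wy":0.5,"wz":0},{"claw":0,"x":0.9,"y":0,"z":-1.5,"wx":0,"wy":0,"wz":0},{"claw":0,"x":0.9,"y":0,"z":-1.4,"wx":0,"wy":0,"wz":0},{"claw":0,"x":0,"y":0,"z":0,"wx":0,"wy":0,"wz":0}]'
python3 - <<'E'
from h import *
togo([.5469,-.0196,.1114],-.096,.58,-1)
E
```

```text
clock: 18.35
ee_pos: [0.547, -0.0207, 0.1142]
ee_rot: [[0.548, -0.831, 0.095], [-0.05, 0.08, 0.995], [-0.835, -0.551, 0.002]]
contact_force: [0.1, 0.3, 0.3]
finger_gap: 0.0848
j [ 19.7  33.9 -31.9 133.4 128.9  27.7  46.5] pos [ 0.547  -0.0207  0.1142] F [0.1 0.3 0.3] gap 0.0848 t 18.35
TOGO cm [-0.01  0.11 -0.28] deg [-0.12  0.19 -0.06]
```

Good. Closing on the plaque.

```bash
python3 -m pendant '[{"claw":0,"x":-0.1,"y":0.1,"z":-0.2,"wx":0,"wy":0,"wz":0},{"claw":1,"x":0,"y":0,"z":0,"wx":0,"wy":0,"wz":0},{"claw":1,"x":0,"y":0,"z":0,"wx":0,"wy":0,"wz":0},{"claw":1,"x":0,"y":0,"z":0,"wx":0,"wy":0,"wz":0},{"claw":1,"x":0,"y":0,"z":0,"wx":0,"wy":0,"wz":0},{"claw":1,"x":0,"y":0,"z":0,"wx":0,"wy":0,"wz":0},{"claw":1,"x":0,"y":0,"z":0,"wx":0,"wy":0,"wz":0},{"claw":1,"x":0,"y":0,"z":0,"wx":0,"wy":0,"wz":0}]'
python3 - <<'E'
from h import *
togo([.5469,-.0196,.1114],-.096,.58,-1)
E
```

```text
clock: 19.15
ee_pos: [0.5441, -0.0192, 0.1162]
ee_rot: [[0.551, -0.83, 0.093], [-0.051, 0.078, 0.996], [-0.833, -0.553, 0.001]]
contact_force: [-0.9, 0.1, -0.3]
finger_gap: 0.011
j [ 19.7  33.5 -32.1 133.9 128.9  28.   46.2] pos [ 0.5441 -0.0192  0.1162] F [-0.9  0.1 -0.3] gap 0.011 t 19.15
TOGO cm [ 0.28 -0.04 -0.48] deg [-0.02  0.34 -0.18]
```

```bash
python3 - <<'E'
from h import *
j=sense()['joint_positions']
print('lift');j=simto(j,[.522,-.018,.155],-.096,.58,-1,2)
print('up');j=simto(j,[.49,-.03,.23],-.09,.5,-1,3)
print('carry');j=simto(j,[.42,-.22,.22],-.036,.38,-1,3)
print('ins');j=simto(j,[.4556,-.2211,.1241],-.036,.38,-1,3)
E
```

```text
lift
  -> [0.522, -0.018, 0.155] 3 rows [-0.19 -0.47  1.44] [0.36 0.07 0.1 ]
[ 20  31 -31 134 128  25  48] dj 3.3 err 0.0 0.0 elb [ 0.25 -0.1   0.72] wr [0.37 0.   0.38]
[ 21  28 -30 133 126  21  50] dj 3.5 err 0.0 0.0 elb [ 0.23 -0.1   0.73] wr [ 0.37 -0.    0.39]
[ 21  26 -28 133 124  18  52] dj 3.6 err 0.0 0.001 elb [ 0.21 -0.09  0.74] wr [ 0.36 -0.01  0.41]
up
  -> [0.49, -0.03, 0.23] 3 rows [-1.07 -0.4   2.5 ] [0.14 1.55 0.11]
[ 16  20 -19 132 114   9  63] dj 10.1 err 0.0002 0.005 elb [ 0.18 -0.06  0.76] wr [ 0.36 -0.02  0.43]
[ 21  17 -24 132  86   9  91] dj 28.8 err 0.0007 0.014 elb [ 0.14 -0.06  0.77] wr [ 0.34 -0.02  0.46]
[ 36  15 -41 131  63  14 115] dj 23.3 err 0.0004 0.007 elb [ 0.11 -0.08  0.78] wr [ 0.34 -0.02  0.48]
carry
  -> [0.42, -0.22, 0.22] 7 rows [-1.   -2.72 -0.13] [0.09 1.22 0.47]
[ 45  16 -47 132  57  14 124] dj 9.7 err 0.0001 0.002 elb [ 0.1  -0.1   0.77] wr [ 0.33 -0.05  0.48]
[ 54  17 -53 132  53  15 133] dj 9.3 err 0.0001 0.002 elb [ 0.09 -0.13  0.77] wr [ 0.32 -0.08  0.48]
[ 63  19 -59 131  50  17 141] dj 8.5 err 0.0001 0.001 elb [ 0.07 -0.15  0.77] wr 
[... 198 characters left out ...]
 wr [ 0.31 -0.16  0.49]
[ 81  26 -70 128  45  25 158] dj 5.2 err 0.0 0.001 elb [ 0.03 -0.23  0.74] wr [ 0.3  -0.19  0.49]
[ 85  28 -71 126  44  28 163] dj 4.8 err 0.0 0.0 elb [ 0.01 -0.25  0.73] wr [ 0.3  -0.22  0.49]
ins
  -> [0.4556, -0.2211, 0.1241] 4 rows [ 0.89 -0.03 -2.39] [0.09 0.08 0.06]
[ 80  30 -65 127  48  25 159] dj 6.4 err 0.0001 0.001 elb [ 0.04 -0.26  0.72] wr [ 0.31 -0.22  0.47]
[ 74  31 -59 127  53  22 155] dj 6.4 err 0.0001 0.001 elb [ 0.07 -0.26  0.72] wr [ 0.32 -0.22  0.44]
[ 69  33 -52 127  58  19 150] dj 6.4 err 0.0001 0.001 elb [ 0.09 -0.27  0.71] wr [ 0.33 -0.22  0.42]
[ 64  34 -46 127  64  15 145] dj 6.6 err 0.0001 0.001 elb [ 0.12 -0.27  0.7 ] wr [ 0.34 -0.22  0.4 ]
```

Workable. Lifting.

```bash
python3 -m pendant '[{"claw":1,"x":-0.7,"y":0,"z":1.1,"wx":0,"wy":0,"wz":0},{"claw":1,"x":-0.9,"y":0,"z":1.4,"wx":0,"wy":0,"wz":0},{"claw":1,"x":-1,"y":0,"z":1.6,"wx":0,"wy":0,"wz":0},{"claw":1,"x":-0.6,"y":0,"z":2,"wx":0,"wy":0.5,"wz":0},{"claw":1,"x":-0.5,"y":-0.3,"z":2.2,"wx":0,"wy":1,"wz":0},{"claw":1,"x":-0.5,"y":-0.3,"z":2.2,"wx":0,"wy":1,"wz":0},{"claw":1,"x":0,"y":0,"z":0,"wx":0,"wy":0,"wz":0}]'
python3 - <<'E'
from h import *
togo([.42,-.22,.22],-.036,.38,-1)
im,d,K,T=grab('scene','s10')
cv2.imwrite('pics/s10c.png',cv2.resize(im[130:390,180:520][:,:,::-1],None,fx=2.2,fy=2.2))
E
```

```text
clock: 19.85
ee_pos: [0.5027, -0.0275, 0.1998]
ee_rot: [[0.514, -0.852, 0.101], [-0.064, 0.079, 0.995], [-0.856, -0.517, -0.014]]
contact_force: [-0.0, -0.2, -3.1]
finger_gap: 0.0111
j [  8.   17.  -13.1 132.8  92.    9.2  81.5] pos [ 0.5027 -0.0275  0.1998] F [-0.  -0.2 -3.1] gap 0.0111 t 19.85
TOGO cm [ -8.27 -19.25   2.02] deg [1.44 9.31 3.67]
```

View pics/s10c.png

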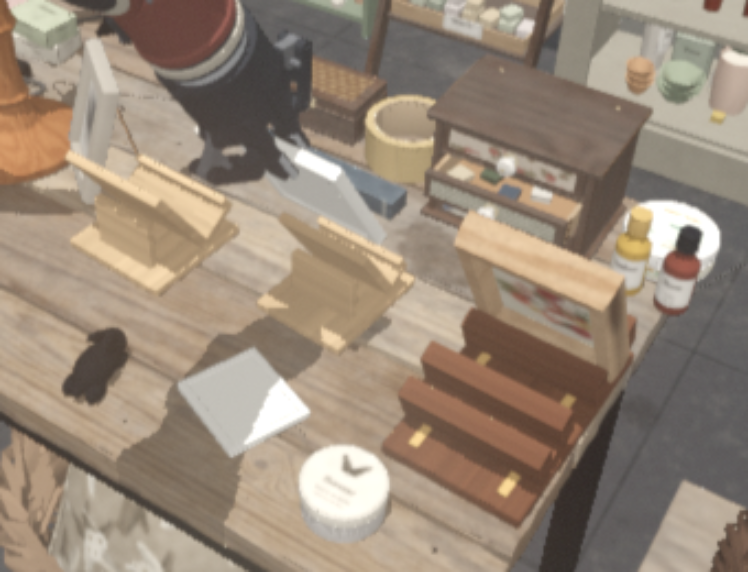

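```bash
python3 -m pendant '[{"claw":1,"x":-1.8,"y":-1,"z":0.8,"wx":0.1,"wy":1,"wz":0.2},{"claw":1,"x":-1.8,"y":-1,"z":0.8,"wx":0.1,"wy":1,"wz":0.3},{"claw":1,"x":-1.8,"y":-1,"z":0.6,"wx":0.1,"wy":1,"wz":0.3},{"claw":1,"x":-1.4,"y":-1.5,"z":0.4,"wx":0.1,"wy":1,"wz":0.3},{"claw":1,"x":-1,"y":-1.8,"z":0.2,"wx":0.1,"wy":1,"wz":0.3},{"claw":1,"x":0,"y":0,"z":0,"wx":0,"wy":0,"wz":0}]'
python3 - <<'E'
from h import *
togo([.42,-.22,.22],-.036,.38,-1)
E
```

```text
clock: 20.5
ee_pos: [0.4278, -0.0875, 0.2143]
ee_rot: [[0.425, -0.902, 0.078], [-0.05, 0.062, 0.997], [-0.904, -0.428, -0.019]]
contact_force: [0.1, 0.7, -3.9]
finger_gap: 0.0114
j [ 43.3  12.7 -40.3 134.8  42.1  13.1 142. ] pos [ 0.4278 -0.0875  0.2143] F [ 0.1  0.7 -3.9] gap 0.0114 t 20.5
TOGO cm [ -0.78 -13.25   0.57] deg [1.28 3.48 2.37]
```

```bash
python3 -m pendant '[{"claw":1,"x":-0.2,"y":-2,"z":0.2,"wx":0.2,"wy":0.5,"wz":0.3},{"claw":1,"x":-0.2,"y":-2,"z":0.2,"wx":0.2,"wy":0.5,"wz":0.3},{"claw":1,"x":-0.1,"y":-2,"z":0.1,"wx":0.2,"wy":0.5,"wz":0.3},{"claw":1,"x":-0.1,"y":-2,"z":0.1,"wx":0.2,"wy":0.5,"wz":0.3},{"claw":1,"x":-0.1,"y":-2,"z":0,"wx":0.2,"wy":0.5,"wz":0.3},{"claw":1,"x":0,"y":-2,"z":0,"wx":0.2,"wy":0.5,"wz":0.3},{"claw":1,"x":0,"y":-1,"z":0,"wx":0.1,"wy":0.5,"wz":0.3},{"claw":1,"x":0,"y":0,"z":0,"wx":0,"wy":0,"wz":0}]'
python3 - <<'E'
from h import *
togo([.42,-.22,.22],-.036,.38,-1)
E
```

```text
clock: 21.3
ee_pos: [0.4162, -0.2209, 0.2137]
ee_rot: [[0.356, -0.934, 0.037], [-0.014, 0.034, 0.999], [-0.934, -0.356, -0.0]]
contact_force: [-0.2, -0.2, -3.3]
finger_gap: 0.0111
j [ 81.3  28.  -69.6 124.8  43.4  30.1 161.4] pos [ 0.4162 -0.2209  0.2137] F [-0.2 -0.2 -3.3] gap 0.0111 t 21.3
TOGO cm [0.38 0.09 0.63] deg [-0.01 -0.9   0.05]
```

```bash
python3 -m pendant '[{"claw":1,"x":0.4,"y":0,"z":-0.7,"wx":0,"wy":-0.9,"wz":0},{"claw":1,"x":0,"y":0,"z":0,"wx":0,"wy":0,"wz":0}]'
python3 - <<'E'
from h import *
togo([.4556,-.2211,.1241],-.036,.38,-1)
chk(HP,-.036,.38,.0345,[.4915,-.2224,.034],'s11',.10)
z=np.load('pics/s11.npz');im=z['im'];cv2.imwrite('pics/s11c.png',cv2.resize(im[150:390,300:520][:,:,::-1],None,fx=2.5,fy=2.5))
E
```

```text
clock: 21.5
ee_pos: [0.4198, -0.2199, 0.205]
ee_rot: [[0.369, -0.929, 0.037], [-0.013, 0.035, 0.999], [-0.929, -0.369, 0.001]]
contact_force: [-0.7, 0.1, -3.8]
finger_gap: 0.0113
j [ 79.5  28.1 -67.1 125.8  45.4  27.4 159.7] pos [ 0.4198 -0.2199  0.205 ] F [-0.7  0.1 -3.8] gap 0.0113 t 21.5
TOGO cm [ 3.58 -0.12 -8.09] deg [-0.06 -0.09  0.07]
3571 1828 [ 0.4338 -0.2206  0.1727 -0.0382  0.3755] rms 0.00104 topmid [ 0.4109 -0.2197  0.2309] foot [ 0.4567 -0.2215  0.1146] 
  local [[-0.0081, -0.0552, -0.0581], [0.0035, 0.0509, 0.0638]]
foot->F in slot axes (mm): [  2.5   0.3 -87.8] world [ 3.48 -0.09 -8.06] F [-0.7  0.1 -3.8]
```

View pics/s11c.png

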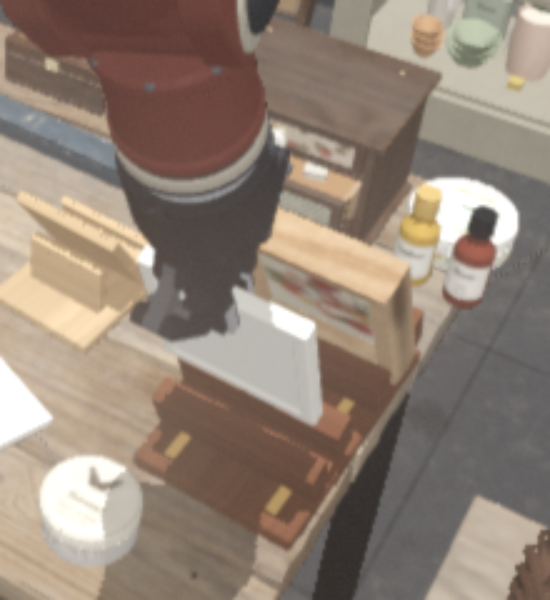

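```bash
cat >> h.py <<'E'
def facex(tag,h,psi,t,F,zmin,dz=(.04,.115),ymax=.05):
    z=np.load(f'pics/{tag}.npz');W=cloud(z['im'],z['d'],z['K'],z['T']);P=W[np.isfinite(W[...,0])]
    Rm=R.from_euler('ZY',[psi,-t]).as_matrix(); L=(P-np.array(F))@Rm
    k=(abs(L[:,1])<ymax)&(P[:,2]>zmin)&(L[:,0]>-.03)&(L[:,0]<.012)&(L[:,2]>dz[0])&(L[:,2]<dz[1])
    L=L[k]
    for _ in range(4):
        A=np.c_[np.ones(len(L)),L[:,2]]; c=np.linalg.lstsq(A,L[:,0],rcond=None)[0]; r=L[:,0]-A@c; L=L[abs(r)<max(.0015,1.5*np.median(abs(r)))]
    print('front face x at local z=0 (mm)',(c[0]*1000).round(2),'slope',c[1].round(4),len(L),'=> slab centre x at z0',(c[0]*1000+h[0]*1000).round(2),'at z32',(c[0]*1000+h[0]*1000+c[1]*32).round(2))
E
python3 -m pendant '[{"claw":1,"x":0.7,"y":0,"z":-1.4,"wx":0,"wy":-0.1,"wz":0},{"claw":1,"x":0.7,"y":0,"z":-1.5,"wx":0,"wy":0,"wz":0},{"claw":1,"x":0.6,"y":-0.1,"z":-1.4,"wx":0,"wy":0,"wz":0},{"claw":1,"x":0,"y":0,"z":0,"wx":0,"wy":0,"wz":0}]'
python3 - <<'E'
from h import *
togo([.4556,-.2211,.1241],-.036,.38,-1)
chk(HP,-.036,.38,.0345,[.4915,-.2224,.034],'s12',.085)
facex('s12',HP,-.036,.38,[.4915,-.2224,.034],.08,(.05,.105))
E
```

```text
clock: 21.95
ee_pos: [0.4417, -0.2178, 0.1625]
ee_rot: [[0.372, -0.928, 0.032], [-0.015, 0.029, 0.999], [-0.928, -0.372, -0.003]]
contact_force: [0.6, 0.1, -3.0]
finger_gap: 0.0108
j [ 68.   30.2 -54.4 127.   55.1  20.7 150.4] pos [ 0.4417 -0.2178  0.1625] F [ 0.6  0.1 -3. ] gap 0.0108 t 21.95
TOGO cm [ 1.39 -0.33 -3.84] deg [ 0.19  0.07 -0.23]
3201 1328 [ 0.4559 -0.2185  0.1303 -0.0332  0.3877] rms 0.00099 topmid [ 0.4323 -0.2177  0.1881] foot [ 0.4796 -0.2193  0.0724] 
  local [[-0.008, -0.0552, -0.0444], [0.0043, 0.0512, 0.064]]
foot->F in slot axes (mm): [ -3.1  -2.7 -40.1] world [ 1.19 -0.31 -3.84] F [ 0.6  0.1 -3. ]
front face x at local z=0 (mm) -3.73 slope 0.0075 478 => slab centre x at z0 2.27 at z32 2.51
```

```bash
python3 -m pendant '[{"claw":1,"x":-0.2,"y":-0.3,"z":-0.1,"wx":0.2,"wy":0.1,"wz":-0.2},{"claw":1,"x":0,"y":0,"z":0,"wx":0,"wy":0,"wz":0}]'
python3 - <<'E'
from h import *
togo([.4556,-.2211,.1241],-.036,.38,-1)
chk(HP,-.036,.38,.0345,[.4915,-.2224,.034],'s13',.085)
facex('s13',HP,-.036,.38,[.4915,-.2224,.034],.08,(.05,.105))
facex('s13',HP,-.036,.38,[.4915,-.2224,.034],.06,(.045,.08))
z=np.load('pics/s13.npz');im=z['im'];cv2.imwrite('pics/s13c.png',cv2.resize(im[220:370,340:480][:,:,::-1],None,fx=4,fy=4,interpolation=cv2.INTER_CUBIC))
E
```

```text
clock: 22.2
ee_pos: [0.4401, -0.2201, 0.1634]
ee_rot: [[0.372, -0.928, 0.034], [-0.014, 0.031, 0.999], [-0.928, -0.372, -0.001]]
contact_force: [-1.0, 0.2, -3.9]
finger_gap: 0.0111
j [ 68.8  30.4 -55.  126.9  54.7  21.  151. ] pos [ 0.4401 -0.2201  0.1634] F [-1.   0.2 -3.9] gap 0.0111 t 22.2
TOGO cm [ 1.55 -0.1  -3.93] deg [ 0.07  0.08 -0.12]
3163 1343 [ 0.4544 -0.2208  0.1312 -0.0353  0.3873] rms 0.00096 topmid [ 0.4308 -0.22    0.1891] foot [ 0.4779 -0.2216  0.0733] 
  local [[-0.008, -0.0552, -0.0452], [0.0043, 0.0513, 0.0639]]
foot->F in slot axes (mm): [ -2.   -0.3 -41.6] world [ 1.36 -0.08 -3.93] F [-1.   0.2 -3.9]
front face x at local z=0 (mm) -5.13 slope 0.0114 493 => slab centre x at z0 0.87 at z32 1.24
front face x at local z=0 (mm) -8.36 slope 0.0586 392 => slab centre x at z0 -2.36 at z32 -0.49
```

View pics/s13c.png

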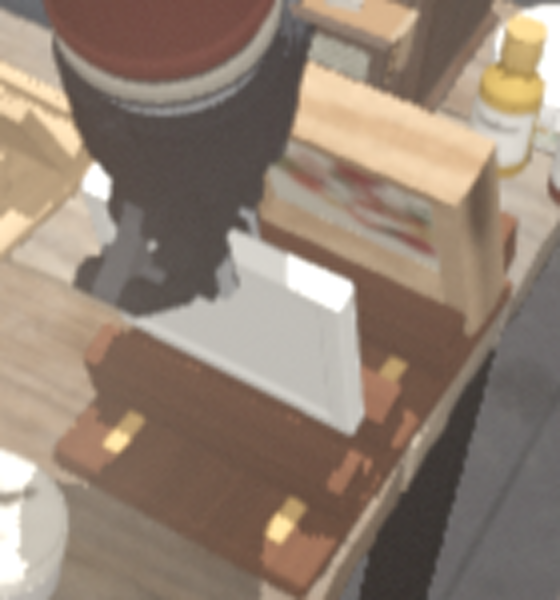

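```bash
python3 -m pendant '[{"claw":1,"x":0.15,"y":0,"z":-0.5,"wx":0,"wy":0,"wz":0},{"claw":1,"x":0.2,"y":0,"z":-0.5,"wx":0,"wy":0,"wz":0},{"claw":1,"x":0.1,"y":0,"z":-0.3,"wx":0,"wy":0,"wz":0},{"claw":1,"x":0,"y":0,"z":0,"wx":0,"wy":0,"wz":0}]'
python3 - <<'E'
from h import *
togo([.4556,-.2211,.1241],-.036,.38,-1)
chk(HP,-.036,.38,.0345,[.4915,-.2224,.034],'s14',.075)
facex('s14',HP,-.036,.38,[.4915,-.2224,.034],.075,(.045,.1))
E
```

```text
clock: 22.65
ee_pos: [0.4452, -0.2208, 0.1504]
ee_rot: [[0.374, -0.927, 0.036], [-0.015, 0.032, 0.999], [-0.927, -0.375, -0.002]]
contact_force: [-0.3, -0.7, -2.9]
finger_gap: 0.011
j [ 65.5  31.  -50.8 127.3  58.1  18.6 147.8] pos [ 0.4452 -0.2208  0.1504] F [-0.3 -0.7 -2.9] gap 0.011 t 22.65
TOGO cm [ 1.04 -0.03 -2.63] deg [ 0.1   0.22 -0.02]
3083 1240 [ 0.4595 -0.2215  0.1183 -0.0338  0.3911] rms 0.001 topmid [ 0.4357 -0.2207  0.1761] foot [ 0.4834 -0.2223  0.0605] 
  local [[-0.008, -0.0552, -0.042], [0.0044, 0.0517, 0.0641]]
foot->F in slot axes (mm): [ -2.3   0.2 -27.7] world [ 0.81 -0.01 -2.65] F [-0.3 -0.7 -2.9]
front face x at local z=0 (mm) -4.18 slope 0.0022 411 => slab centre x at z0 1.82 at z32 1.89
```

```bash
python3 -m pendant '[{"claw":1,"x":0.1,"y":0,"z":-0.4,"wx":0,"wy":0.2,"wz":0},{"claw":1,"x":0.15,"y":0,"z":-0.4,"wx":0,"wy":0,"wz":0},{"claw":1,"x":0.15,"y":0,"z":-0.4,"wx":0,"wy":0,"wz":0},{"claw":1,"x":0,"y":0,"z":0,"wx":0,"wy":0,"wz":0}]'
python3 - <<'E'
from h import *
togo([.4556,-.2211,.1241],-.036,.38,-1)
chk(HP,-.036,.38,.0345,[.4915,-.2224,.034],'s15',.075)
facex('s15',HP,-.036,.38,[.4915,-.2224,.034],.075,(.045,.1))
E
```

```text
clock: 23.1
ee_pos: [0.4498, -0.2207, 0.1376]
ee_rot: [[0.371, -0.928, 0.035], [-0.014, 0.032, 0.999], [-0.928, -0.372, -0.001]]
contact_force: [-0.6, -0.1, -3.5]
finger_gap: 0.0108
j [ 62.4  31.7 -47.  127.5  61.3  16.7 144.7] pos [ 0.4498 -0.2207  0.1376] F [-0.6 -0.1 -3.5] gap 0.0108 t 23.1
TOGO cm [ 0.58 -0.04 -1.35] deg [ 0.08  0.04 -0.04]
2893 1056 [ 0.4641 -0.2214  0.1054 -0.0332  0.3918] rms 0.00104 topmid [ 0.4403 -0.2206  0.1632] foot [ 0.488  -0.2222  0.0477] 
  local [[-0.0082, -0.0551, -0.0279], [0.0042, 0.0517, 0.0641]]
foot->F in slot axes (mm): [ -1.8  -0.1 -14. ] world [ 0.35 -0.02 -1.37] F [-0.6 -0.1 -3.5]
front face x at local z=0 (mm) -4.98 slope 0.0057 360 => slab centre x at z0 1.02 at z32 1.2
```

```bash
python3 -m pendant '[{"claw":1,"x":0.15,"y":0,"z":-0.4,"wx":0,"wy":0,"wz":0},{"claw":1,"x":0.15,"y":0,"z":-0.4,"wx":0,"wy":0,"wz":0},{"claw":1,"x":0.15,"y":0,"z":-0.4,"wx":0,"wy":0,"wz":0},{"claw":1,"x":0.1,"y":0,"z":-0.25,"wx":0,"wy":0,"wz":0},{"claw":1,"x":0.05,"y":0,"z":-0.25,"wx":0,"wy":0,"wz":0}]'
python3 - <<'E'
from h import *
togo([.4556,-.2211,.1241],-.036,.38,-1)
chk(HP,-.036,.38,.0345,[.4915,-.2224,.034],'s16',.075)
E
```

```text
clock: 23.65
ee_pos: [0.4553, -0.2211, 0.125]
ee_rot: [[0.374, -0.927, 0.037], [-0.025, 0.03, 0.999], [-0.927, -0.375, -0.012]]
contact_force: [-17.3, 0.6, 30.9]
finger_gap: 0.0109
j [ 57.5  31.8 -40.9 128.   66.8  13.5 139.1] pos [ 0.4553 -0.2211  0.125 ] F [-17.3   0.6  30.9] gap 0.0109 t 23.65
TOGO cm [ 0.03  0.   -0.09] deg [0.67 0.23 0.06]
2693 894 [ 0.4696 -0.2216  0.093  -0.0319  0.3937] rms 0.00107 topmid [ 0.4456 -0.2208  0.1507] foot [ 0.4935 -0.2223  0.0353] 
  local [[-0.0082, -0.0552, -0.015], [0.0047, 0.052, 0.0641]]
foot->F in slot axes (mm): [-2.4 -0.1 -0.5] world [-0.2  -0.01 -0.13] F [-17.3   0.6  30.9]
```

```bash
python3 -m pendant '[{"claw":1,"x":-0.05,"y":0,"z":0,"wx":0.3,"wy":0,"wz":0},{"claw":0.5,"x":0,"y":0,"z":0,"wx":0,"wy":0,"wz":0},{"claw":0.5,"x":0,"y":0,"z":0,"wx":0,"wy":0,"wz":0},{"claw":0.5,"x":0,"y":0,"z":0,"wx":0,"wy":0,"wz":0},{"claw":0.5,"x":0,"y":0,"z":0,"wx":0,"wy":0,"wz":0}]'
python3 - <<'E'
from h import *
togo([.4556,-.2211,.1241],-.036,.38,-1)
E
```

```text
clock: 24.2
ee_pos: [0.4578, -0.2209, 0.1272]
ee_rot: [[0.381, -0.924, 0.035], [-0.021, 0.029, 0.999], [-0.924, -0.381, -0.009]]
contact_force: [-0.0, 1.2, -0.3]
finger_gap: 0.0423
j [ 58.   31.8 -41.5 127.8  66.3  13.4 139.7] pos [ 0.4578 -0.2209  0.1272] F [-0.   1.2 -0.3] gap 0.0423 t 24.2
TOGO cm [-0.22 -0.02 -0.31] deg [ 0.53  0.63 -0.08]
```

```bash
python3 -m pendant '[{"claw":0.5,"x":-0.5,"y":0,"z":1,"wx":0,"wy":0,"wz":0},{"claw":0.5,"x":-0.7,"y":0,"z":1.5,"wx":0,"wy":0,"wz":0},{"claw":0.5,"x":-1,"y":0,"z":2.4,"wx":0,"wy":0,"wz":0},{"claw":0.5,"x":-1,"y":0,"z":2.4,"wx":0,"wy":0,"wz":0},{"claw":0.5,"x":-1,"y":0,"z":2.4,"wx":0,"wy":0,"wz":0},{"claw":0.5,"x":0,"y":1.5,"z":2,"wx":0,"wy":0,"wz":0},{"claw":0.5,"x":0,"y":3,"z":1,"wx":0,"wy":0,"wz":0},{"claw":0.5,"x":0,"y":3,"z":0.5,"wx":0,"wy":0,"wz":0},{"claw":0.5,"x":0,"y":3,"z":0,"wx":0,"wy":0,"wz":0},{"claw":0.5,"x":0,"y":3,"z":0,"wx":0,"wy":0,"wz":0}]'
python3 - <<'E'
from h import *
togo([.4556,-.2211,.1241],-.036,.38,-1)
im,d,K,T=grab('scene','s17')
cv2.imwrite('pics/s17c.png',cv2.resize(im[150:390,200:520][:,:,::-1],None,fx=2.4,fy=2.4,interpolation=cv2.INTER_CUBIC))
W=cloud(im,d,K,T);A=W[np.isfinite(W[...,0])]
for nm,h,F,z0,z1 in (('plaque',HP,[.4915,-.2224,.034],.076,.17),('frame',HF,[.6007,-.2262,.034],.09,.21)):
    for t in (.38,.46):
        Rm=R.from_euler('ZY',[-.036,-t]).as_matrix(); c0=np.array(F)+Rm[:,2]*h[2]
        L=(A-c0)@Rm; P=A[(abs(L)<h+np.array([.015,.012,.012])).all(1)&(A[:,2]>z0)&(A[:,2]<z1)]
        p=fitcloud(P,h,np.r_[c0,-.036,t],thr=.003); Rp=R.from_euler('ZY',[p[3],-p[4]]).as_matrix()
        print(nm,((p[:3]-Rp[:,2]*h[2]-np.array(F))@R.from_euler('ZY',[-.036,-.38]).as_matrix()*1000).round(1))
E
```

```text
clock: 25.2
ee_pos: [0.4166, -0.0883, 0.2608]
ee_rot: [[0.383, -0.922, 0.053], [-0.019, 0.05, 0.999], [-0.924, -0.383, 0.002]]
contact_force: [0.7, 0.1, 0.1]
finger_gap: 0.043
j [ 74.9  14.5 -75.9 128.6  31.4  28.2 153.9] pos [ 0.4166 -0.0883  0.2608] F [0.7 0.1 0.1] gap 0.043 t 25.2
TOGO cm [  3.9  -13.28 -13.67] deg [-0.08  0.76  1.  ]
1384 1376 [ 0.4674 -0.222   0.0923 -0.0395  0.4378] rms 0.00094 topmid [ 0.4409 -0.221   0.1489] foot [ 0.4938 -0.2231  0.0357] 
  local [[-0.0079, -0.0551, -0.0129], [0.004, 0.0514, 0.0643]]
plaque [ 2.8 -0.6  0.7]
1384 1376 [ 0.4674 -0.222   0.0923 -0.0395  0.4378] rms 0.00094 topmid [ 0.4409 -0.221   0.1489] foot [ 0.4938 -0.2231  0.0357] 
  local [[-0.0079, -0.0551, -0.0129], [0.004, 0.0514, 0.0643]]
plaque [ 2.8 -0.6  0.7]
2397 1930 [ 0.5764 -0.2271  0.116  -0.0443  0.6775] rms 0.00131 topmid [ 0.5247 -0.2248  0.1803] foot [ 0.628  -0.2294  0.0517] 
  local [[-0.0168, -0.0628, -0.016], [0.0155, 0.0578, 0.085]]
frame [32.  -2.2  6.3]
2407 1950 [ 0.5647 -0.2263  0.1082 -0.0411  0.487 ] rms 0.0011 topmid [ 0.5261 -0.2248  0.1811] foot [ 0.6033 -0.2279  0.0353] 
  local [[-0.0159, -0.063, -0.0073], [0.0142, 0.0583, 0.0848]]
frame [ 2.9 -1.6  0.2]
```

View pics/s17c.png

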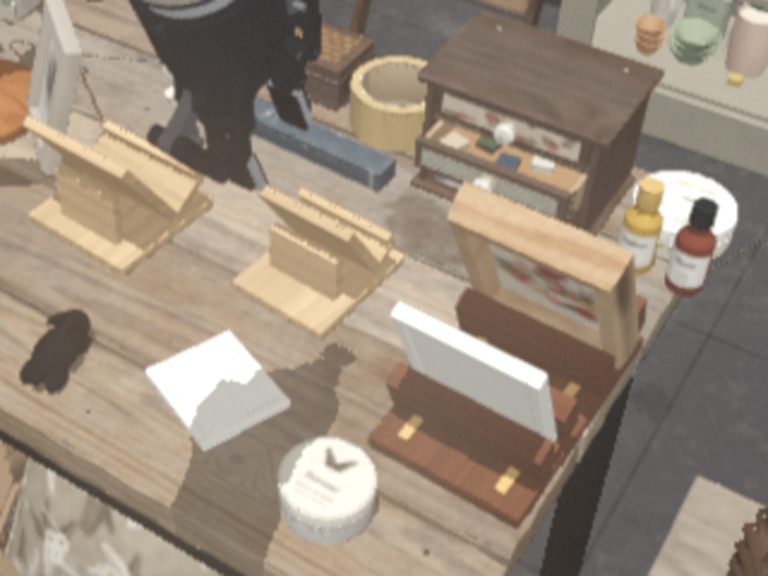

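```bash
python3 -m pendant '[{"claw":0.5,"x":0,"y":0,"z":0,"wx":0,"wy":0,"wz":0},{"claw":0.5,"x":0,"y":0,"z":0,"wx":0,"wy":0,"wz":0}]'; python3 -c "
from h import *
print(sense()['dq'].round(2)); robot.close_job(); print('handed in')"
```

```text
clock: 25.45
ee_pos: [0.4169, -0.0808, 0.2619]
ee_rot: [[0.385, -0.922, 0.039], [-0.015, 0.036, 0.999], [-0.923, -0.386, -0.0]]
contact_force: [0.5, -0.2, 0.4]
finger_gap: 0.0431
[-0.47 -0.06  0.97 -0.02  0.02  0.15  0.49]
the job is handed in; nothing more can be done
handed in
```

The frame stands in the wide slot and the plaque in the narrow slot. Both are pushed down to the floor and let go, and the job was handed in at about 25 s of the 72 s allowed. I placed the frame first, then the plaque.

**Seating:** on the last push before letting go, each met the slot floor at about 29–35 N. In the final scene picture both feet fit to within 1 mm of the slot floor.

**Side to side:** the plaque is about 0.6 mm off centre and the frame about 1.6 mm. Both now lean slightly further toward the robot than the slots do, as far as the 3 mm of play lets them (about 0.44 and 0.49 rad against 0.38).

**Bystanders and robot:** the hare and tin looked undisturbed in the final picture. The cat was mostly hidden behind the gripper there, but nothing was moved near it. The gripper was clear of everything and the wrist read no contact force.

**Checks that disagreed:**
- One fit of the frame in the final picture gave a lean of 0.68 rad. I rejected it because the face and top-edge points gave 0.49–0.55.
- The plaque's sideways position in its slot differed by about 2 mm between the camera fits and the arm's own reading. It went in without side contact, so I left it.

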